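# Load the steriliser and set its timer

## Robot

A 6-joint arm with a two-finger parallel gripper is mounted at the origin on the work surface. World frame = base frame: x ahead of the robot, y to its left, z up, the work surface at z = 0. Lengths are in m, angles in rad, forces in N, time in s.
With the tool pointing down it reaches from about 0.35 to 1 m from the base axis. Payload 7.1 kg.
Tool frame: the origin (TCP) lies at the very end of the fingers, on their centre line; the grasp point (between the pads) lies 19 mm behind it; x points along the fingers, y is the direction in which the jaws open and shut, and the axes are right-handed (so a half turn about x gives the same grasp; the last joint's range is limited). The gripper opens to 85 mm and grips with 20 to 120 N. Pads are 22 mm wide; open, the fingers measure 114 mm over their backs; the gripper's body (76 mm by 85 mm) begins 54 mm behind the grasp point. The pads swing forward as they close: fully open they stand 13 mm farther back than shut.
Start: joints at [-1.363, 0.423, 1.63, -0, 1.089, -0.019], TCP at [0.141, -0.609, 0.231] pointing down, gripper open.
Joint ranges: [-3, 3], [-0.9, 2.11], [0.09, 2.58], [-1.31, 4.45], [0.11, 2.69], [-2.54, 2.54]. Speed limits (rad/s): [2.39, 2.39, 3.01, 3.14, 3.14, 3.14].

## Interface

Orientations are given as a unit quaternion [w, x, y, z].
In Python, from cell import arm, camera, ticket gives the robot as it stands. The module is installed in compiled form; this text tells all that it offers.
- The arm moves only by the shell command python3 -m handwheel 'ROWS'. ROWS is JSON, a list of rows, each a list of 3 entries, a list of its own where there are three numbers: the shift along the tool's x, y, z in cm, then the turn, a rotation vector about the tool's x, y, z in rad, then the opening, from 0 (shut) to 1 (fully open). A call has 1 to 5 rows; each row shifts and turns the pose as measured when the row begins, along the tool's axes as they then stand; what a row does not reach is not made up. A row lasts 1/8 s, in which the tool goes at most 62.5 mm and 10.7 degrees, less where a joint would pass 70% of its speed; a pose out of reach is approached as far as the arm can. A call is refused whole if a number of a shift passes 6.25 or a number of a turn 0.188, either way. A call with a gripper value outside its range is refused whole. The fingers move at their own pace and stop on an object; the grip force is fixed at half the most. Time passes only in rows, so rows that do not move let the fingers close. It gives the time, the measured TCP pose, the force and the opening at its end, in the units of the state.
- arm.read_state(): the state, without advancing time (a new reading comes with each control period).
- camera(name): name is "side" or "top"; returns a dict with "image" (400x640x3 uint8, blue, green, red), "camera_matrix" (3x3 intrinsics, pixels), "position" and "rotation" of the camera in the world. Camera axes: x right, y down, z forward; pixel columns grow to the right and rows downward; lengths in m; the calibration is good to about 2 mm. A picture is of the moment at which its call begins. There is no depth.
- ticket.hand_in(): hands the job in, once; it reports no verdict.
The state is a dict: "time_s": time; "joint_positions": joint angles; "joint_velocities": joint speeds; "joint_torque": joint torques, N m; "eef_pos": TCP position; "eef_rot": TCP orientation; "ft_force": force on the tool from outside, world axes, zero at the start; "torque": the same for the moment, N m; "grip_width": opening from 0.0 (shut) to 1.0 (fully open).
Only numpy, scipy, OpenCV 4.12 (cv2) and the standard library are available. Lean on these libraries where they do the work, as an engineer would, in place of code of your own. Each camera call takes 0.05 s, during which the arm holds its last target. There are 200 camera calls.

## Task

Slide every chopping board up out of the draining rack and stand it upright, right down, in a slot of the steriliser's bay (any slot), and lay every peeler in the steriliser's tray. Once everything is in, twist the timer clockwise past its red top mark (30 minutes) to wind it, then turn it back down to the green 10-minute mark, within a minute. Leave the tins, jar, saucer and potatoes alone.

Things in the scene. Friction and masses are not known exactly. Their poses are not given: they have to be found in the camera images.
- steriliser: White tabletop steriliser, fixed to the table, 280 (its x) by 260 (its y) mm; origin at the centre of its underside, x pointing away from the robot at yaw 0, z up. Its left part (+y) is the board bay: three slots that run along its x, at y = 0, 50 and 100 mm, floor 10 mm above the table. Its right part (-y, centred on y = -80 mm) is a housing with an open aluminium tray at the rear and the timer at the front. The end walls of the bay (at x = +-100 mm) are 70 mm high.
- bay_slot0 (a point): Centre of slot 0 of the steriliser's board bay, on its floor, 10 mm above the table; its axes are the steriliser's, the slot runs along x. A slot is 16 mm wide between two pairs of upright steel pins (8 mm thick, tops 85 mm above the table) at x = +-75 mm; between the end walls it is 200 mm long.
- bay_slot1 (a point): Centre of slot 1 of the steriliser's board bay, on its floor, 10 mm above the table; its axes are the steriliser's, the slot runs along x. A slot is 16 mm wide between two pairs of upright steel pins (8 mm thick, tops 85 mm above the table) at x = +-75 mm; between the end walls it is 200 mm long.
- bay_slot2 (a point): Centre of slot 2 of the steriliser's board bay, on its floor, 10 mm above the table; its axes are the steriliser's, the slot runs along x. A slot is 16 mm wide between two pairs of upright steel pins (8 mm thick, tops 85 mm above the table) at x = +-75 mm; between the end walls it is 200 mm long.
- tray_floor (a point): Centre of the floor of the steriliser's tray, 60 mm above the table; axes those of the steriliser. The tray is 180 (x) by 90 (y) mm inside, with walls 5 mm thick that rise 20 mm above its floor.
- timer (a joint): Angle of the timer dial in rad: 0.1 rad is one minute, 0 is off. It grows clockwise seen from above. The thick red mark is the top mark, 30 minutes, 3.0 rad; the dial can be turned about 4 minutes past it, to a stop at 3.4. The thick green mark is 10 minutes, 1.0 rad; thin black marks stand every 5 minutes. The dial does not tick down: it stays where it is left; stiffness about 0.04 N m.
- timer_grip (a point): Grip point on the dial's axis, 108 mm above the table, at mid height of the dial's upright black bar: 46 mm long, 14 mm thick, free from 90 to 120 mm above the table, where a disc of 27 mm radius lies under it. The bar runs along this point's x; its white pointer is towards the point's -x. At 0 the pointer looks along the steriliser's -x (to its front), and the point turns with the dial.
- rack: Wooden draining rack, fixed, 210 (its x) by 170 (its y) mm, base 10 mm thick; origin at the centre of its underside. Three slots run along its x at y = -50, 0 and 50 mm, each 13 mm wide between two pairs of upright steel pins (8 mm thick, tops 85 mm above the table) at x = +-75 mm. Low end walls 55 mm high.
- board0: The red plastic chopping board (absent in some starts), 180 (its x) by 8 (its y, thickness) by 130 mm (its z, up when it stands in a slot), 0.13 to 0.25 kg; origin at the centre of its lower edge. It stands upright in a slot of the rack, its upper edge 140 mm above the table.
- board1: The green plastic chopping board (absent in some starts), 180 (its x) by 8 (its y, thickness) by 130 mm (its z, up when it stands in a slot), 0.13 to 0.25 kg; origin at the centre of its lower edge. It stands upright in a slot of the rack, its upper edge 140 mm above the table.
- board2: The blue plastic chopping board (absent in some starts), 180 (its x) by 8 (its y, thickness) by 130 mm (its z, up when it stands in a slot), 0.13 to 0.25 kg; origin at the centre of its lower edge. It stands upright in a slot of the rack, its upper edge 140 mm above the table.
- peeler0: The vegetable peeler with the orange handle (absent in some starts), lying flat, about 0.05 kg: handle 95 (its x) by 18 (y) by 15 mm (z), then a steel blade frame 20 mm wide and 6 mm high that ends 107 mm from the origin on +x. Origin at the centre of the handle's underside.
- peeler1: The vegetable peeler with the yellow handle (absent in some starts), lying flat, about 0.05 kg: handle 95 (its x) by 18 (y) by 15 mm (z), then a steel blade frame 20 mm wide and 6 mm high that ends 107 mm from the origin on +x. Origin at the centre of the handle's underside.
- peeler2: The vegetable peeler with the white handle (absent in some starts), lying flat, about 0.05 kg: handle 95 (its x) by 18 (y) by 15 mm (z), then a steel blade frame 20 mm wide and 6 mm high that ends 107 mm from the origin on +x. Origin at the centre of the handle's underside.
- tin_a: Blue-banded tin, 74 mm across, 70 mm high; origin at the centre of its underside. Bystander, loose.
- tin_b: Yellow-banded tin, 74 mm across, 70 mm high; origin at the centre of its underside. Bystander, loose.
- jar: Jar with a yellow band, 72 mm across, 100 mm high; origin at the centre of its underside. Bystander, loose.
- saucer: White saucer, 120 mm across, 16 mm high; origin at the centre of its underside. Bystander, loose.
- potato_a: Potato, 68 mm across, 52 mm high; origin at the centre of its underside. Bystander, loose.
- potato_b: Potato, 68 mm across, 52 mm high; origin at the centre of its underside. Bystander, loose.
There are look-alikes about, which are no part of the job. Of the things shaped like the peeler0, the orange one is meant.

How it is judged:
By the outcome, as a careful person would: the job done as asked, in the order asked, and still so for the second after the job is handed in, with the robot touching nothing.
Of board0, board1, board2 only 2 to 3 are there at a start; the rules pass over those that are not, and their reading is None.
Of peeler0, peeler1, peeler2 only 2 to 3 are there at a start; the rules pass over those that are not, and their reading is None.
At some moment in a run one of peeler0, peeler1, peeler2 may be knocked a few centimetres aside while the robot is not near it.
It also fails if it takes over 208 s, if anything falls off the work surface, if the arm or the gripper's body presses on something with over 40 N, if the wrist force passes 120 N, or if a joint passes its speed limit or range.

## Working session

There is one attempt and no reset: what is moved stays moved. The work goes in short steps, Python scripts to look and compute and a shell command to move; the robot and the scene stay as the last step left them, time stands still between calls to the robot, and variables do not carry over. Pictures are saved under pics/ and viewed, about 12 in all and at most 16, crops included, and the job is handed in when it is done.

```bash
mkdir -p pics; python3 - <<'E'
from cell import arm, camera
import cv2
s=arm.read_state(); print({k:s[k] for k in('time_s','eef_pos','eef_rot','ft_force','grip_width')})
for n in('top','side'):
    c=camera(n); cv2.imwrite(f'pics/{n}0.png',c['image']); print(n,c['camera_matrix'],c['position'],c['rotation'])
E
```

```text
{'time_s': 0.0, 'eef_pos': array([ 0.14044068, -0.60845584,  0.23053633]), 'eef_rot': array([-0.079473  , -0.70251781, -0.08055049,  0.70261254]), 'ft_force': array([ 0.29895291, -0.56896253,  0.70688242]), 'grip_width': 1.0022516936192372}
top [[414.97625454   0.         315.77084714]
 [  0.         414.97625454 205.91246503]
 [  0.           0.           1.        ]] [ 0.33393657 -0.01583231  1.36981963] [-0.05107898  0.70747108 -0.7025756   0.05712395]
side [[369.77549355   0.         323.50129212]
 [  0.         369.77549355 199.55720623]
 [  0.           0.           1.        ]] [0.36286737 1.08347044 0.91166915] [ 0.03478764 -0.05575545  0.88976222 -0.4516684 ]
```

View pics/top0.png

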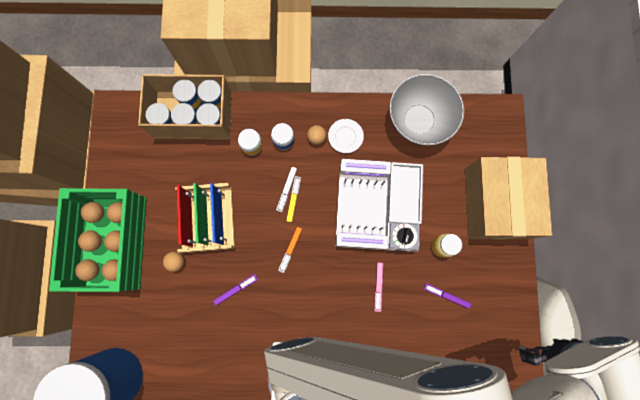

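View pics/side0.png

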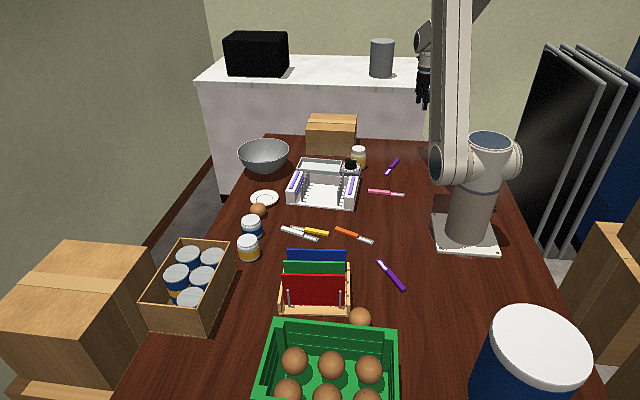

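Top view: rack near (205,217) with red, green and blue boards. Peelers: white at (287,188), yellow at (293,199), orange at (290,250). The steriliser is at (380,205) with the dial at (405,235). The purple and pink ones are look-alikes. Next I'll zoom in and segment.

```bash
cat > h.py <<'E'
import numpy as np, cv2
from scipy.spatial.transform import Rotation as R
from cell import arm, camera
def rot(q): return R.from_quat(np.array(q)[[1,2,3,0]]).as_matrix()
def ray(c,uv):
    uv=np.atleast_2d(uv).astype(float); K=c['camera_matrix']
    d=np.c_[(uv-[K[0,2],K[1,2]])/K[0,0],np.ones(len(uv))]
    return d@rot(c['rotation']).T
def pt(c,uv,z):
    d=ray(c,uv); p=np.array(c['position']); return p+d*((z-p[2])/d[:,2])[:,None]
def proj(c,P):
    q=(np.atleast_2d(P)-c['position'])@rot(c['rotation']); K=c['camera_matrix']
    return q[:,:2]/q[:,2:]*K[0,0]+[K[0,2],K[1,2]]
def mask(c,lo,hi,box):
    h=cv2.cvtColor(c['image'],cv2.COLOR_BGR2HSV); m=cv2.inRange(h,np.array(lo),np.array(hi))
    o=np.zeros_like(m); x0,y0,x1,y1=box; o[y0:y1,x0:x1]=m[y0:y1,x0:x1]; return o
def crop(c,box,s,name):
    x0,y0,x1,y1=box; cv2.imwrite(name,cv2.resize(c['image'][y0:y1,x0:x1],None,fx=s,fy=s,interpolation=cv2.INTER_CUBIC))
E
python3 - <<'E'
from h import *
c=camera('top')
crop(c,(165,125,475,315),2.55,'pics/z1.png')
s=camera('side'); crop(s,(270,140,410,320),3.3,'pics/z2.png')
for n,lo,hi in(('red',(0,150,60),(5,255,255)),('green',(55,120,40),(80,255,255)),('blue',(105,150,60),(120,255,255)),('orange',(8,190,180),(18,255,255)),('yellow',(24,170,150),(32,255,255))):
    m=mask(c,lo,hi,(165,170,260,260) if n in('red','green','blue') else (265,160,330,290))
    ys,xs=np.nonzero(m); 
    if len(xs)>5: print(n,len(xs),cv2.minAreaRect(np.c_[xs,ys].astype(np.float32)),xs.mean(),ys.mean())
E
```

```text
red 703 ((183.70797729492188, 214.9913330078125), (60.57244110107422, 13.738078117370605), 87.61405944824219) 183.21906116642958 216.4950213371266
green 580 ((200.21495056152344, 213.51361083984375), (59.55157470703125, 11.130245208740234), 87.27368927001953) 199.97931034482758 214.64655172413794
blue 490 ((216.2412567138672, 213.01490783691406), (60.53395080566406, 9.695415496826172), 86.69812774658203) 216.0448979591837 214.23673469387754
orange 167 ((293.51727294921875, 240.29310607910156), (5.646176815032959, 28.75611114501953), 23.198591232299805) 293.5329341317365 240.31736526946108
yellow 102 ((291.3905944824219, 207.5744171142578), (5.473029136657715, 27.645811080932617), 10.784297943115234) 291.45098039215685 206.44117647058823
```

View pics/z1.png

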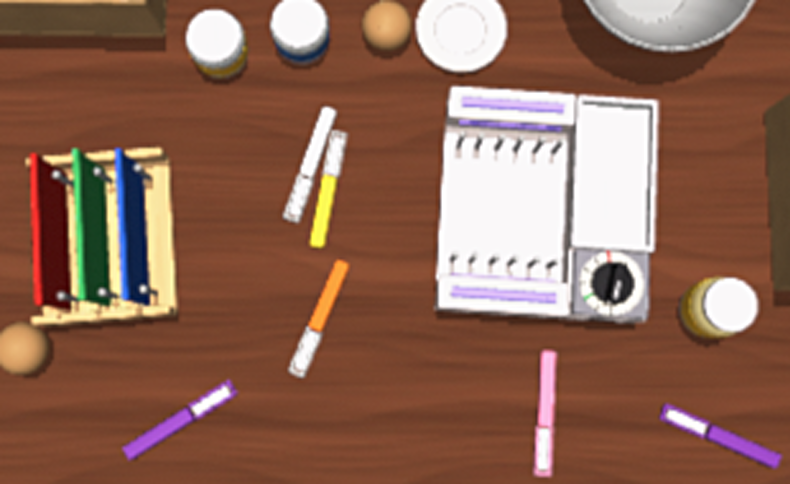

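View pics/z2.png

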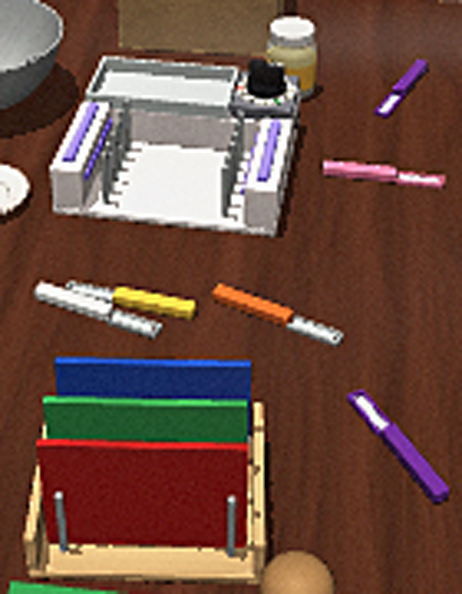

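Zoomed view: steriliser rear-left corner is at crop (451,87), front-left (438,310), tray rear-right (658,100), dial (613,283). The pointer faces roughly the front, and the red mark is at the rear of the dial. The board tops are bright strips. I'll fit the poses and overlay them to check.

```bash
cat > fit.py <<'E'
from h import *
from scipy.optimize import least_squares
c=camera('top'); s=camera('side')
def z1(u,v): return [165+(u+.5)/2.55-.5,125+(v+.5)/2.55-.5]
def z2(u,v): return [270+(u+.5)/3.3-.5,140+(v+.5)/3.3-.5]
def W(p,L): L=np.array(L,float); a=p[2]; return np.c_[p[0]+L[:,0]*np.cos(a)-L[:,1]*np.sin(a),p[1]+L[:,0]*np.sin(a)+L[:,1]*np.cos(a),L[:,2]]
def fit(p0,obs):
    def f(p):
        return np.concatenate([(proj(k,W(p,[o[1]]))-o[2])[0] for o in obs for k in [c if o[0]=='t' else s]])
    r=least_squares(f,p0,loss='soft_l1'); print(r.x.round(4),np.round(r.fun.reshape(-1,2),1).tolist()); return r.x
st=fit([.4,-.2,0],[('t',[.14,.13,.07],z1(450,86)),('t',[-.14,.13,.07],z1(437,309)),('t',[.14,-.13,.08],z1(659,100)),
 ('s',[.14,.13,.07],z2(54,181)),('s',[.14,.13,0],z2(54,212)),('s',[-.14,.13,0],z2(275,234)),('s',[-.14,.13,.07],z2(282,200))])
print('timer px->',pt(c,[z1(613,283)],.09), 'in st frame', R.from_euler('z',-st[2]).apply(pt(c,[z1(613,283)],.09)-[st[0],st[1],0]))
# boards: bright top faces
hsv=cv2.cvtColor(c['image'],cv2.COLOR_BGR2HSV); b={}
for n,lo,hi in(('red',(0,150,60),(5,255,255)),('green',(55,120,40),(80,255,255)),('blue',(105,150,60),(120,255,255))):
    m=mask(c,lo,hi,(165,170,260,260)); v=hsv[...,2]; t=(m>0)&(v>.75*np.percentile(v[m>0],97))
    ys,xs=np.nonzero(t); w=pt(c,np.c_[xs,ys],.14)
    d=cv2.fitLine(w[:,:2].astype(np.float32),cv2.DIST_HUBER,0,.01,.01).ravel()
    e=(w[:,:2]-d[2:])@d[:2]; print(n,len(xs),'c',w[:,:2].mean(0).round(4),'mid',(d[2:]+d[:2]*(e.max()+e.min())/2).round(4),'len',np.ptp(e).round(3),'yaw',np.arctan(d[1]/d[0]).round(4))
# side cam: board top upper edges
for n,a,bb in(('red',(38,443),(249,441)),('green',(43,400),(249,399)),('blue',(55,361),(251,361))):
    w=pt(s,[z2(*a),z2(*bb)],.14); print(n,'side',w[:,:2].round(4).tolist())
print('rackcorners',pt(c,[z1(177,313),z1(161,149)],.055).round(4).tolist())
np.savez('fit.npz',st=st)
E
python3 fit.py
```

```text
[ 0.5394 -0.2286 -0.061 ] [[0.0, 1.0], [-0.1, 0.4], [-0.7, 0.2], [-1.4, -4.8], [-0.1, -0.3], [0.3, 0.4], [-1.1, -3.5]]
timer px-> [[ 0.44053508 -0.30299237  0.09      ]] in st frame [[-0.09417481 -0.08028886  0.09      ]]
red 140 c [0.4931 0.3837] mid [0.4972 0.3841] len 0.175 yaw 0.0896
green 82 c [0.5035 0.3336] mid [0.5021 0.3336] len 0.172 yaw 0.0941
blue 84 c [0.5008 0.2829] mid [0.504  0.2832] len 0.175 yaw 0.0926
red side [[0.581, 0.3976], [0.4048, 0.374]]
green side [[0.5878, 0.348], [0.4089, 0.3253]]
blue side [[0.5876, 0.2987], [0.4111, 0.2776]]
rackcorners [[0.4026, 0.2301, 0.055], [0.6092, 0.2578, 0.055]]
```

```bash
cat > ov.py <<'E'
from h import *
import sys
c=camera('top'); st=np.load('fit.npz')['st']
def W(p,L): L=np.array(L,float); a=p[2]; return np.c_[p[0]+L[:,0]*np.cos(a)-L[:,1]*np.sin(a),p[1]+L[:,0]*np.sin(a)+L[:,1]*np.cos(a),L[:,2]]
S=6
def panel(box):
    x0,y0,x1,y1=box; return cv2.resize(c['image'][y0:y1,x0:x1],None,fx=S,fy=S,interpolation=cv2.INTER_CUBIC)
def to(P,box): return np.round((proj(c,P)-box[:2]+.5)*S-.5).astype(int)
A=(172,176,237,256); B=(332,154,427,254)
a=panel(A); b=panel(B)
rk=[float(x) for x in sys.argv[1:4]]
for y in(-.05,0,.05):
    cv2.polylines(a,[to(W(rk,[[.09,y+.004,.14],[-.09,y+.004,.14],[-.09,y-.004,.14],[.09,y-.004,.14]]),A)],True,(255,255,0),1)
    for x in(.075,-.075):
        for o in(-.0105,.0105):
            cv2.circle(a,to(W(rk,[[x,y+o,.085]]),A)[0],6,(0,255,255),1)
cv2.polylines(a,[to(W(rk,[[.105,.085,.055],[-.105,.085,.055],[-.105,-.085,.055],[.105,-.085,.055]]),A)],True,(255,0,255),1)
for y in(0,.05,.1):
    for x in(.075,-.075):
        for o in(-.012,.012):
            cv2.circle(b,to(W(st,[[x,y+o,.085]]),B)[0],6,(0,200,255),1)
for L in([.135,-.035,.08],[.135,-.125,.08],[-.045,-.125,.08],[-.045,-.035,.08],[.14,.13,.07],[-.14,.13,.07],[.1,.13,.07],[-.1,.13,.07],[-.1,-.03,.07],[.1,-.03,.07]): cv2.circle(b,to(W(st,[L]),B)[0],3,(255,0,255),1)
cv2.circle(b,to(W(st,[[-.095,-.08,.09]]),B)[0],int(.027*415/1.28*S),(255,0,0),1)
h=max(a.shape[0],b.shape[0]); o=np.zeros((h,a.shape[1]+b.shape[1],3),np.uint8); o[:a.shape[0],:a.shape[1]]=a; o[:b.shape[0],a.shape[1]:]=b
o=cv2.resize(o,None,fx=.83,fy=.83,interpolation=cv2.INTER_AREA); cv2.imwrite(sys.argv[4],o); print(o.shape)
E
python3 ov.py .502 .3335 .115 pics/ov1.png
```

```text
(498, 797, 3)
```

View pics/ov1.png

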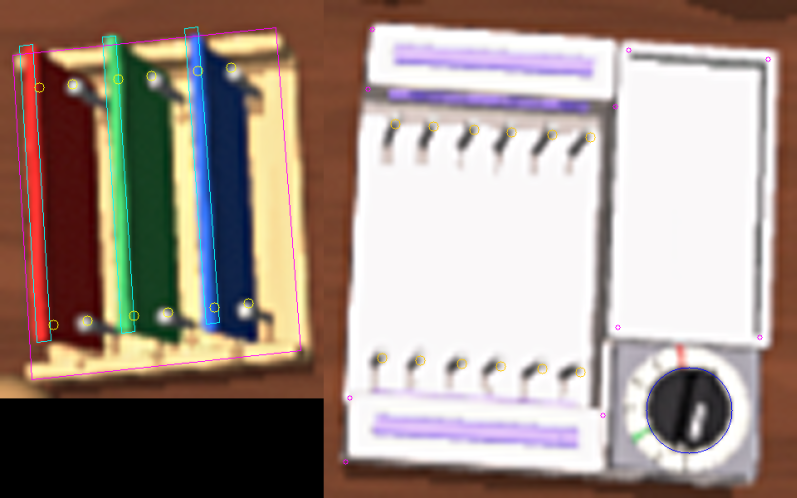

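Overlay: the steriliser fit matches the pin tips, for example (381,357) and (590,137). Rack pins sit about 3 px off, which gives rack ≈ (0.4995, 0.3325, yaw 0.10). The pointer is near 0, with red at the rear and green at left-front. Next is a planner that prints the rows to type.

```bash
cat > plan.py <<'E'
# usage: plan.py x y z yawdeg(tool y, mod 180 or 'k') [x y z yaw ...]  -> rows to type
import sys,json
from h import *
s=arm.read_state(); p=np.array(s['eef_pos']); M=rot(s['eef_rot'])
def ty(M): return np.degrees(np.arctan2(M[1,1],M[0,1]))
j=s['joint_positions']
print('t %.1f'%s['time_s'],'tcp',p.round(4),'yaw %.1f'%ty(M),'j1 %.2f j6 %.2f'%(j[0],j[5]),'tilt %.3f'%np.linalg.norm(M[:2,0]),'F',np.round(s['ft_force'],1),'w %.3f'%s['grip_width'])
a=sys.argv[1:]; rows=[]
for k in range(0,len(a),4):
    tp=np.array([float(v) for v in a[k:k+3]]); full=a[k+3].startswith('=')
    y=ty(M) if a[k+3]=='k' else float(a[k+3].strip('='))
    if not full: y=ty(M)+(y-ty(M)+90)%180-90
    y=np.radians(y); yv=np.array([np.cos(y),np.sin(y),0]); xv=np.array([0,0,-1.]); T=np.c_[xv,yv,np.cross(xv,yv)]
    rv=R.from_matrix(M.T@T).as_rotvec(); n=int(max(1,np.ceil(max(np.linalg.norm(tp-p)/.06,np.linalg.norm(rv)/.18)-1e-6)))
    st=R.from_rotvec(rv/n).as_matrix(); dp=(tp-p)/n
    for i in range(n):
        rows.append([np.round(M.T@dp*100,2).tolist(),np.round(rv/n,3).tolist()]); M=M@st; p=p+dp
    rows.append('---')
for r in rows: print(json.dumps(r).replace(' ',''))
E
python3 plan.py .45 -.3 .3 96 .504 .283 .3 96
```

```text
t 0.3 tcp [ 0.1405 -0.6089  0.2311] yaw -77.0 j1 -1.36 j6 -0.02 tilt 0.000 F [ 0.3  0.7 -0. ] w 0.999
[[-0.86,-2.89,-4.64],[0.015,0.0,0.0]]
[[-0.86,-2.96,-4.59],[0.015,0.0,0.0]]
[[-0.86,-3.03,-4.55],[0.015,0.0,0.0]]
[[-0.86,-3.1,-4.5],[0.015,0.0,0.0]]
[[-0.86,-3.17,-4.45],[0.015,0.0,0.0]]
[[-0.86,-3.24,-4.4],[0.015,0.0,0.0]]
[[-0.86,-3.3,-4.35],[0.015,0.0,0.0]]
[[-0.86,-3.37,-4.3],[0.015,0.0,0.0]]
"---"
[[-0.0,-5.74,-1.15],[0.0,0.0,-0.0]]
[[-0.0,-5.74,-1.15],[0.0,0.0,-0.0]]
[[-0.0,-5.74,-1.15],[0.0,0.0,-0.0]]
[[-0.0,-5.74,-1.15],[0.0,0.0,-0.0]]
[[-0.0,-5.74,-1.15],[0.0,0.0,-0.0]]
[[-0.0,-5.74,-1.15],[0.0,0.0,-0.0]]
[[-0.0,-5.74,-1.15],[0.0,0.0,-0.0]]
[[-0.0,-5.74,-1.15],[0.0,0.0,-0.0]]
[[-0.0,-5.74,-1.15],[0.0,0.0,-0.0]]
[[-0.0,-5.74,-1.15],[0.0,0.0,-0.0]]
"---"
```

```bash

python3 -m handwheel '[[[-0.9,-2.9,-4.6],[0.015,0,0],0.45],[[-0.9,-3,-4.6],[0.015,0,0],0.45],[[-0.9,-3,-4.55],[0.015,0,0],0.45],[[-0.9,-3.1,-4.5],[0.015,0,0],0.45],[[-0.9,-3.2,-4.5],[0.015,0,0],0.45]]' | tail -c 300
python3 -m handwheel '[[[-0.9,-3.2,-4.4],[0.015,0,0],0.45],[[-0.9,-3.3,-4.4],[0.015,0,0],0.45],[[-0.9,-3.4,-4.3],[0.015,0,0],0.45],[[0,-5.7,-1.15],[0,0,0],0.45],[[0,-5.7,-1.15],[0,0,0],0.45]]'| tail -c 300
python3 -m handwheel '[[[0,-5.7,-1.15],[0,0,0],0.45],[[0,-5.7,-1.15],[0,0,0],0.45],[[0,-5.7,-1.15],[0,0,0],0.45],[[0,-5.7,-1.15],[0,0,0],0.45],[[0,-5.7,-1.15],[0,0,0],0.45]]'| tail -c 300
python3 plan.py .504 .283 .25 96
```

```text
time_s: 0.98
eef_pos: [0.3371, -0.413, 0.2766]
eef_rot: [0.05, 0.705, 0.05, -0.705]
ft_force: [0.0, -1.4, -0.6]
grip_width: 0.451
time_s: 1.6
eef_pos: [0.473, -0.1758, 0.3061]
eef_rot: [0.035, 0.708, 0.033, -0.705]
ft_force: [0.6, -0.7, -0.6]
grip_width: 0.45
time_s: 2.22
eef_pos: [0.5034, 0.1229, 0.3068]
eef_rot: [0.035, 0.709, 0.032, -0.703]
ft_force: [0.4, -0.1, 0.4]
grip_width: 0.445
t 2.2 tcp [0.5034 0.1229 0.3068] yaw -84.6 j1 0.22 j6 1.70 tilt 0.010 F [ 0.4 -0.1  0.4] w 0.445
[[1.88,-5.32,-0.51],[-0.003,-0.003,-0.001]]
[[1.88,-5.31,-0.53],[-0.003,-0.003,-0.001]]
[[1.89,-5.31,-0.56],[-0.003,-0.003,-0.001]]
"---"
```

```bash

python3 -m handwheel '[[[1.9,-5.3,-0.5],[-0.003,-0.003,0],0.45],[[1.9,-5.3,-0.5],[-0.003,-0.003,0],0.45],[[1.9,-5.3,-0.55],[-0.003,-0.003,0],0.45],[[0,0,0],[0,0,0],0.45]]' >/dev/null
python3 plan.py .504 .283 .17 96 .504 .283 .105 96
python3 - <<'E'
from h import *
s=camera('side'); crop(s,(270,140,410,320),3.3,'pics/z3.png')
E
```

```text
t 2.7 tcp [0.5035 0.2919 0.2486] yaw -83.8 j1 0.51 j6 1.97 tilt 0.004 F [-0.3  0.2 -0.1] w 0.450
[[3.93,0.44,0.04],[0.002,-0.002,-0.001]]
[[3.93,0.44,0.03],[0.002,-0.002,-0.001]]
"---"
[[3.25,-0.0,-0.0],[-0.0,0.0,0.0]]
[[3.25,-0.0,-0.0],[-0.0,0.0,0.0]]
"---"
```

View pics/z3.png

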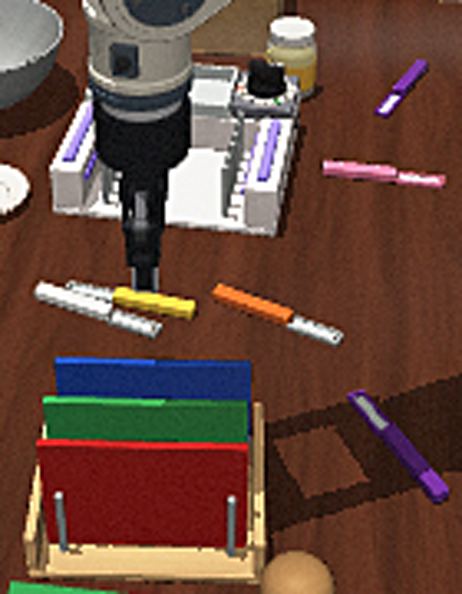

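Side view: the gripper is high over the rack and the scene is unchanged. Descending on blue.

```bash

python3 -m handwheel '[[[3.9,0.45,0],[0,0,0],0.45],[[3.9,0.45,0],[0,0,0],0.45],[[0,0,0],[0,0,0],0.45]]' >/dev/null
python3 plan.py .504 .283 .105 96
```

```text
t 3.1 tcp [0.5069 0.2789 0.1725] yaw -83.9 j1 0.49 j6 1.95 tilt 0.008 F [1.4 0.1 0.3] w 0.447
[[3.38,-0.23,0.15],[0.001,-0.004,-0.001]]
[[3.38,-0.23,0.14],[0.001,-0.004,-0.001]]
"---"
```

```bash

python3 -m handwheel '[[[3.3,-0.2,0.15],[0,-0.004,0],0.45],[[3.2,-0.2,0.15],[0,-0.004,0],0.45],[[0,0,0],[0,0,0],0.45]]' >/dev/null
python3 plan.py .504 .283 .105 96
python3 -m handwheel '[[[0,0,0],[0,0,0],0],[[0,0,0],[0,0,0],0],[[0,0,0],[0,0,0],0],[[0,0,0],[0,0,0],0]]'
python3 plan.py .504 .283 .26 96
```

```text
t 3.5 tcp [0.5084 0.2819 0.1129] yaw -84.1 j1 0.49 j6 1.96 tilt 0.008 F [ 0.2 -0.5 -0.3] w 0.450
[[0.78,-0.16,0.43],[-0.002,-0.008,0.0]]
"---"
time_s: 4.03
eef_pos: [0.5112, 0.283, 0.1185]
eef_rot: [0.034, 0.711, 0.037, -0.701]
ft_force: [-0.8, 0.9, -3.2]
grip_width: 0.078
t 4.0 tcp [0.5112 0.283  0.1185] yaw -84.2 j1 0.49 j6 1.96 tilt 0.015 F [-0.8  0.9 -3.2] w 0.078
[[-4.72,-0.04,0.17],[-0.001,-0.005,0.001]]
[[-4.72,-0.04,0.19],[-0.001,-0.005,0.001]]
[[-4.72,-0.03,0.21],[-0.001,-0.005,0.001]]
"---"
```

Gripped, but a little shallow because the pose drifted up. I'll regrip deeper.

```bash

python3 -m handwheel '[[[0,0,0],[0,-0.005,0],0.45],[[0.8,0,0.3],[0,-0.01,0],0.45],[[1,0,0.3],[0,0,0],0.45],[[0,0,0],[0,0,0],0.45]]'
python3 plan.py .504 .283 .102 96
```

```text
time_s: 4.53
eef_pos: [0.5051, 0.2821, 0.0995]
eef_rot: [-0.035, -0.706, -0.037, 0.707]
ft_force: [0.7, 0.3, 0.2]
grip_width: 0.451
t 4.5 tcp [0.5051 0.2821 0.0995] yaw -84.2 j1 0.49 j6 1.95 tilt 0.003 F [0.7 0.3 0.2] w 0.451
[[-0.25,-0.1,0.1],[-0.003,0.001,0.003]]
"---"
```

```bash

python3 -m handwheel '[[[0,-0.1,0],[0,0,0],0],[[0,0,0],[0,0,0],0],[[0,0,0],[0,0,0],0]]'
python3 -m handwheel '[[[-3,0,0],[0,0,0],0],[[-4.5,0,0],[0,0,0],0],[[-4.5,0,0],[0,0,0],0],[[-4,0,0],[0,0,0],0],[[0,0,0],[0,0,0],0]]'
python3 - <<'E'
from h import *
st=np.load('fit.npz')['st']
for n,l in(('slot0',(0,0)),('slot1',(0,.05)),('slot2',(0,.1)),('tray',(.045,-.08)),('timer',(-.095,-.08))):
    print(n,(R.from_euler('z',st[2]).apply([*l,0])[:2]+st[:2]).round(4))
s=camera('side');crop(s,(230,60,430,320),2.2,'pics/z4.png')
E
python3 plan.py .539 -.2286 .265 86.5
```

```text
time_s: 4.9
eef_pos: [0.505, 0.2832, 0.0994]
eef_rot: [-0.035, -0.706, -0.037, 0.707]
ft_force: [0.4, 0.2, -2.3]
grip_width: 0.088
time_s: 5.52
eef_pos: [0.5042, 0.2828, 0.2624]
eef_rot: [-0.035, -0.705, -0.037, 0.708]
ft_force: [0.4, 0.2, -3.4]
grip_width: 0.086
slot0 [ 0.5394 -0.2286]
slot1 [ 0.5425 -0.1787]
slot2 [ 0.5455 -0.1288]
tray [ 0.5795 -0.3112]
timer [ 0.4397 -0.3027]
t 5.6 tcp [0.503  0.2822 0.2603] yaw -84.2 j1 0.49 j6 1.96 tilt 0.008 F [-1.2 -1.2 -2.9] w 0.081
[[-0.06,5.69,0.17],[0.018,0.001,0.0]]
[[-0.06,5.69,0.07],[0.018,0.001,0.0]]
[[-0.06,5.69,-0.03],[0.018,0.001,0.0]]
[[-0.06,5.69,-0.13],[0.018,0.001,0.0]]
[[-0.06,5.68,-0.24],[0.018,0.001,0.0]]
[[-0.06,5.68,-0.34],[0.018,0.001,0.0]]
[[-0.06,5.67,-0.44],[0.018,0.001,0.0]]
[[-0.05,5.66,-0.54],[0.018,0.001,0.0]]
[[-0.05,5.65,-0.64],[0.018,0.001,0.0]]
"---"
```

View pics/z4.png

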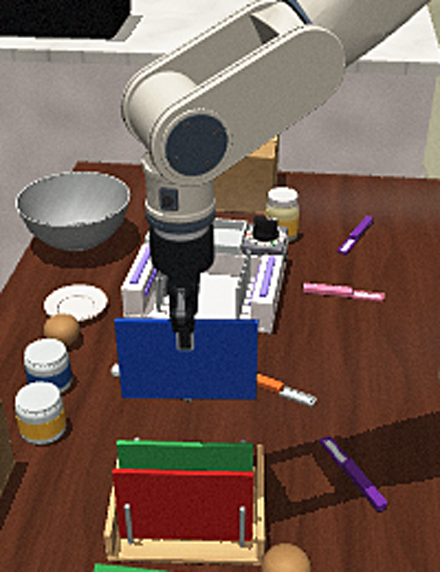

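Blue is held level and centred: board columns 116–257, tool at 185. Moving to slot 0.

```bash

python3 -m handwheel '[[[0,4,0.1],[0.018,0,0],0],[[0,5.7,0],[0.018,0,0],0],[[0,5.7,0],[0.018,0,0],0],[[0,5.7,-0.1],[0.018,0,0],0],[[0,5.7,-0.25],[0.018,0,0],0]]'>/dev/null
python3 -m handwheel '[[[0,5.7,-0.35],[0.018,0,0],0],[[0,5.7,-0.45],[0.018,0,0],0],[[0,5.6,-0.55],[0.018,0,0],0],[[0,4,-0.7],[0.018,0,0],0],[[0,0,0],[0,0,0],0]]'>/dev/null
python3 plan.py .5394 -.2286 .21 86.5
```

```text
t 6.8 tcp [ 0.5289 -0.2094  0.2382] yaw -93.6 j1 -0.39 j6 1.25 tilt 0.039 F [ 0.4  2.3 -2.8] w 0.084
[[2.77,1.86,-1.28],[-0.003,0.039,0.001]]
"---"
```

```bash

python3 -m handwheel '[[[1,1.6,-1],[0,0.039,0],0],[[0.5,0,0],[0,0,0],0]]'>/dev/null
python3 plan.py .5394 -.2286 .2 86.5
```

```text
t 7.1 tcp [ 0.5354 -0.2245  0.2189] yaw -93.7 j1 -0.42 j6 1.22 tilt 0.006 F [-0.4  0.1 -2.2] w 0.088
[[1.89,0.39,-0.43],[-0.003,0.005,0.004]]
"---"
```

```bash

python3 -m handwheel '[[[1.6,0.4,-0.4],[0,0.004,0.004],0],[[0,0,0],[0,0,0],0]]'>/dev/null
python3 plan.py .5394 -.2286 .19 86.5
python3 - <<'E'
from h import *
s=camera('side');t=camera('top')
crop(s,(270,100,400,260),3.4,'pics/a.png');crop(t,(330,140,435,260),3.4,'pics/b.png')
a=cv2.imread('pics/a.png');b=cv2.imread('pics/b.png');o=np.zeros((max(a.shape[0],b.shape[0]),a.shape[1]+b.shape[1],3),np.uint8)
o[:a.shape[0],:a.shape[1]]=a;o[:b.shape[0],a.shape[1]:]=b;cv2.imwrite('pics/z5.png',o);print(o.shape)
E
```

```text
t 7.3 tcp [ 0.5378 -0.2265  0.1999] yaw -93.6 j1 -0.42 j6 1.21 tilt 0.006 F [-0.1 -0.1 -2.7] w 0.082
[[0.99,0.2,-0.17],[-0.001,0.005,0.001]]
"---"
(544, 799, 3)
```

View pics/z5.png

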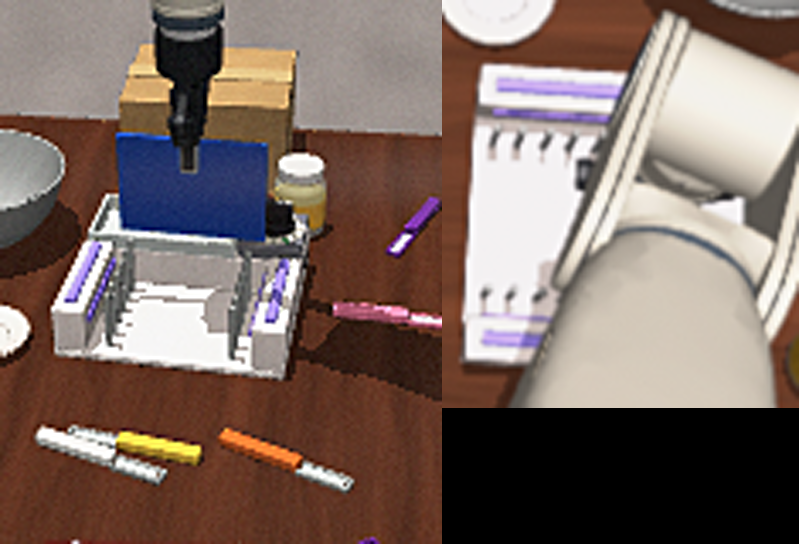

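Side view: blue board upright above the bay. Lining up and lowering.

```bash

python3 -m handwheel '[[[1,0.2,-0.2],[0,0.005,0],0],[[0.3,0,0],[0,0,0],0]]'>/dev/null
python3 plan.py .5394 -.2286 .17 86.5
```

```text
t 7.7 tcp [ 0.5414 -0.2288  0.1887] yaw -93.5 j1 -0.42 j6 1.21 tilt 0.004 F [-0.4 -0.6 -2.1] w 0.084
[[1.87,-0.01,0.21],[-0.0,-0.004,-0.0]]
"---"
```

```bash

python3 -m handwheel '[[[2,0,0.1],[0,-0.003,0],0],[[1,0,0],[0,0,0],0]]' | grep -v rot
python3 plan.py .5394 -.2286 .13 86.5
```

```text
time_s: 7.92
eef_pos: [0.5407, -0.2288, 0.1574]
ft_force: [0.5, -0.7, -2.6]
grip_width: 0.086
t 7.9 tcp [ 0.5407 -0.2288  0.1574] yaw -93.5 j1 -0.42 j6 1.21 tilt 0.002 F [ 0.5 -0.7 -2.6] w 0.086
[[2.74,-0.02,0.13],[-0.001,-0.002,-0.0]]
"---"
```

```bash

python3 -m handwheel '[[[2.5,0,0.1],[0,-0.002,0],0],[[2,0,0],[0,0,0],0],[[0.8,0,0],[0,0,0],0]]' | grep -v rot
python3 plan.py .5394 -.2286 .1 86.5
```

```text
time_s: 8.3
eef_pos: [0.5392, -0.2287, 0.1008]
ft_force: [-0.1, 0.0, -2.3]
grip_width: 0.081
t 8.3 tcp [ 0.5392 -0.2287  0.1008] yaw -93.5 j1 -0.42 j6 1.21 tilt 0.001 F [-0.1  0.  -2.3] w 0.081
[[0.08,-0.01,-0.02],[-0.001,0.001,0.0]]
"---"
```

```bash

python3 -m handwheel '[[[0,0,0],[0,0,0],0.4],[[0,0,0],[0,0,0],0.4],[[-2,0,0],[0,0,0],0.4],[[-5,0,0],[0,0,0],0.4],[[-5,0,0],[0,0,0],0.4]]' | grep -v rot
python3 plan.py .5025 .3336 .23 95.5
```

```text
time_s: 8.93
eef_pos: [0.5388, -0.2285, 0.2229]
ft_force: [0.2, -0.7, -0.5]
grip_width: 0.402
t 8.9 tcp [ 0.5388 -0.2285  0.2229] yaw -93.6 j1 -0.42 j6 1.21 tilt 0.005 F [ 0.2 -0.7 -0.5] w 0.402
[[-0.06,-5.59,0.71],[-0.016,0.0,0.0]]
[[-0.06,-5.6,0.62],[-0.016,0.0,0.0]]
[[-0.06,-5.61,0.53],[-0.016,0.0,0.0]]
[[-0.06,-5.62,0.45],[-0.016,0.0,0.0]]
[[-0.07,-5.62,0.36],[-0.016,0.0,0.0]]
[[-0.07,-5.63,0.27],[-0.016,0.0,0.0]]
[[-0.07,-5.63,0.18],[-0.016,0.0,0.0]]
[[-0.07,-5.63,0.09],[-0.016,0.0,0.0]]
[[-0.07,-5.63,0.0],[-0.016,0.0,0.0]]
[[-0.07,-5.63,-0.09],[-0.016,0.0,0.0]]
"---"
```

```bash

python3 -m handwheel '[[[-0.2,-4.5,0.7],[-0.016,0,0],0.4],[[-0.2,-5.6,0.6],[-0.016,0,0],0.4],[[-0.1,-5.6,0.5],[-0.016,0,0],0.4],[[-0.1,-5.6,0.45],[-0.016,0,0],0.4],[[-0.1,-5.6,0.35],[-0.016,0,0],0.4]]' >/dev/null
python3 -m handwheel '[[[-0.1,-5.6,0.3],[-0.016,0,0],0.4],[[-0.1,-5.6,0.2],[-0.016,0,0],0.4],[[-0.1,-5.6,0.1],[-0.016,0,0],0.4],[[-0.1,-5.6,0],[-0.016,0,0],0.4],[[0,-3.5,0],[-0.016,0,0],0.4]]' >/dev/null
python3 -m handwheel '[[[0,-2,0],[0,0,0],0.4],[[0,0,0],[0,0,0],0.4]]' >/dev/null
python3 plan.py .5025 .3336 .17 95.5
```

```text
t 10.4 tcp [0.5083 0.3358 0.2538] yaw -84.3 j1 0.57 j6 2.05 tilt 0.036 F [0.  0.  0.4] w 0.398
[[4.18,0.08,0.45],[0.002,-0.018,-0.0]]
[[4.19,0.08,0.37],[0.002,-0.018,-0.0]]
"---"
```

```bash

python3 -m handwheel '[[[3.9,0.1,0.4],[0,-0.018,0],0.4],[[3.6,0.1,0.3],[0,-0.018,0],0.4],[[0,0,0],[0,0,0],0.4]]' >/dev/null
python3 plan.py .5025 .3336 .1 95.5
```

```text
t 10.8 tcp [0.505  0.3303 0.1792] yaw -84.4 j1 0.56 j6 2.03 tilt 0.002 F [ 0.  -0.6  0. ] w 0.398
[[3.96,-0.18,0.11],[0.001,-0.001,-0.0]]
[[3.96,-0.18,0.11],[0.001,-0.001,-0.0]]
"---"
```

```bash

python3 -m handwheel '[[[3.5,-0.2,0.1],[0,0,0],0.4],[[3.2,-0.15,0.1],[0,0,0],0.4],[[0.5,0,0],[0,0,0],0.4]]' >/dev/null
python3 plan.py .5025 .3336 .1 95.5
```

```text
t 11.2 tcp [0.5072 0.3327 0.1116] yaw -84.7 j1 0.56 j6 2.04 tilt 0.010 F [-0.   1.   0.8] w 0.402
[[1.15,-0.13,0.47],[-0.003,-0.01,0.002]]
"---"
```

```bash

python3 -m handwheel '[[[1,-0.1,0.45],[0,-0.01,0],0.4],[[0.3,0,0],[0,0,0],0.4],[[0,0,0],[0,0,0],0],[[0,0,0],[0,0,0],0],[[0,0,0],[0,0,0],0]]' | grep -v rot
python3 plan.py .5025 .3336 .1 95.5
```

```text
time_s: 11.8
eef_pos: [0.5051, 0.3341, 0.1027]
ft_force: [-0.3, -0.5, -2.4]
grip_width: 0.085
t 11.8 tcp [0.5051 0.3341 0.1027] yaw -84.7 j1 0.56 j6 2.04 tilt 0.007 F [-0.3 -0.5 -2.4] w 0.085
[[0.27,0.02,0.26],[-0.004,-0.005,0.005]]
"---"
```

```bash

python3 -m handwheel '[[[-3,0,0],[0,-0.005,0],0],[[-4.5,0,0],[0,0,0],0],[[-4.5,0,0],[0,0,0],0],[[-4,0,0],[0,0,0],0],[[0,0,0],[0,0,0],0]]' | grep -v rot
python3 plan.py .544 -.176 .265 86.5
```

```text
time_s: 12.42
eef_pos: [0.5039, 0.3327, 0.2659]
ft_force: [1.5, 0.5, -2.9]
grip_width: 0.084
t 12.4 tcp [0.5039 0.3327 0.2659] yaw -84.7 j1 0.56 j6 2.04 tilt 0.005 F [ 1.5  0.5 -2.9] w 0.084
[[-0.01,5.67,0.08],[0.017,0.0,0.0]]
[[-0.01,5.67,-0.02],[0.017,0.0,0.0]]
[[-0.0,5.67,-0.11],[0.017,0.0,0.0]]
[[-0.0,5.67,-0.21],[0.017,0.0,0.0]]
[[-0.0,5.66,-0.31],[0.017,0.0,0.0]]
[[0.0,5.66,-0.4],[0.017,0.0,0.0]]
[[0.0,5.65,-0.5],[0.017,0.0,0.0]]
[[0.01,5.64,-0.6],[0.017,0.0,0.0]]
[[0.01,5.63,-0.69],[0.017,0.0,0.0]]
"---"
```

```bash

python3 -m handwheel '[[[0,4,0],[0.017,0,0],0],[[-0.2,5.7,0],[0.017,0,0],0],[[-0.2,5.7,-0.1],[0.017,0,0],0],[[-0.2,5.7,-0.2],[0.017,0,0],0],[[-0.2,5.7,-0.3],[0.017,0,0],0]]'>/dev/null
python3 -m handwheel '[[[-0.2,5.7,-0.4],[0.017,0,0],0],[[-0.2,5.7,-0.5],[0.017,0,0],0],[[-0.2,5.6,-0.6],[0.017,0,0],0],[[0,4,-0.7],[0.017,0,0],0],[[0,1.5,-0.5],[0,0.02,0],0]]'>/dev/null
python3 plan.py .544 -.1787 .215 86.5
```

```text
t 13.7 tcp [ 0.5402 -0.174   0.2626] yaw -93.5 j1 -0.33 j6 1.30 tilt 0.005 F [-0.7  0.5 -2.3] w 0.082
[[4.76,0.45,-0.43],[0.0,0.005,0.001]]
"---"
```

```bash

python3 -m handwheel '[[[3,0.4,-0.4],[0,0.005,0],0],[[2,0,0],[0,0,0],0],[[0.5,0,0],[0,0,0],0]]'>/dev/null
python3 plan.py .544 -.1787 .185 86.5
```

```text
t 14.1 tcp [ 0.5421 -0.1776  0.2032] yaw -93.5 j1 -0.34 j6 1.29 tilt 0.004 F [ 0.2  0.3 -2. ] w 0.087
[[1.82,0.11,-0.2],[-0.0,0.003,0.003]]
"---"
```

```bash

python3 -m handwheel '[[[1.4,0.1,-0.2],[0,0.003,0],0],[[0.6,0,0],[0,0,0],0]]'>/dev/null
python3 plan.py .544 -.1787 .16 86.5
```

```text
t 14.3 tcp [ 0.5442 -0.1777  0.1821] yaw -93.4 j1 -0.34 j6 1.29 tilt 0.003 F [ 0.7 -0.8 -2.5] w 0.086
[[2.21,0.11,0.01],[0.001,-0.001,0.003]]
"---"
```

```bash

python3 -m handwheel '[[[1.5,0.1,0],[0,0,0.003],0],[[1.5,0,0],[0,0,0],0]]'|grep -v rot
python3 plan.py .544 -.1787 .103 86.5
```

```text
time_s: 14.55
eef_pos: [0.5451, -0.1786, 0.1515]
ft_force: [-0.7, 0.7, -2.5]
grip_width: 0.084
t 14.6 tcp [ 0.5451 -0.1786  0.1515] yaw -93.4 j1 -0.34 j6 1.29 tilt 0.003 F [-0.7  0.7 -2.5] w 0.084
[[4.85,0.01,0.12],[0.001,-0.003,-0.001]]
"---"
```

```bash

python3 -m handwheel '[[[2.3,0,0.1],[0,-0.002,0],0],[[1.7,0,0],[0,0,0],0],[[0.7,0,0],[0,0,0],0]]'|grep -v rot
python3 plan.py .544 -.1787 .103 86.5
```

```text
time_s: 14.92
eef_pos: [0.5435, -0.1785, 0.1019]
ft_force: [-21.7, 4.4, 85.4]
grip_width: 0.082
t 14.9 tcp [ 0.5435 -0.1785  0.1019] yaw -93.4 j1 -0.34 j6 1.29 tilt 0.001 F [-21.7   4.4  85.4] w 0.082
[[-0.11,0.02,-0.06],[0.002,0.001,-0.0]]
"---"
```

Floor touched with 85 N, under the limit. Releasing now; next time I'll stop 2–3 mm higher.

```bash

python3 -m handwheel '[[[-0.1,0,0],[0,0,0],0.4],[[0,0,0],[0,0,0],0.4],[[-2,0,0],[0,0,0],0.4],[[-5,0,0],[0,0,0],0.4],[[-5,0,0],[0,0,0],0.4]]' | grep -v rot
python3 plan.py .497 .3841 .25 95.5
```

```text
time_s: 15.55
eef_pos: [0.5429, -0.1783, 0.2232]
ft_force: [0.3, 0.6, -1.6]
grip_width: 0.396
t 15.6 tcp [ 0.5429 -0.1783  0.2232] yaw -93.4 j1 -0.34 j6 1.29 tilt 0.005 F [ 0.3  0.6 -1.6] w 0.396
[[-0.26,-5.59,0.79],[-0.016,0.001,0.0]]
[[-0.26,-5.6,0.71],[-0.016,0.001,0.0]]
[[-0.26,-5.61,0.62],[-0.016,0.001,0.0]]
[[-0.26,-5.62,0.53],[-0.016,0.001,0.0]]
[[-0.26,-5.63,0.45],[-0.016,0.001,0.0]]
[[-0.26,-5.63,0.36],[-0.016,0.001,0.0]]
[[-0.26,-5.64,0.27],[-0.016,0.001,0.0]]
[[-0.26,-5.64,0.18],[-0.016,0.001,0.0]]
[[-0.27,-5.64,0.09],[-0.016,0.001,0.0]]
[[-0.27,-5.64,0.01],[-0.016,0.001,0.0]]
"---"
```

```bash

python3 -m handwheel '[[[-0.2,-4.5,0.8],[-0.016,0,0],0.4],[[-0.2,-5.6,0.7],[-0.016,0,0],0.4],[[-0.1,-5.6,0.6],[-0.016,0,0],0.4],[[-0.1,-5.6,0.5],[-0.016,0,0],0.4],[[-0.1,-5.6,0.45],[-0.016,0,0],0.4]]' >/dev/null
python3 -m handwheel '[[[-0.1,-5.6,0.35],[-0.016,0,0],0.4],[[-0.1,-5.6,0.3],[-0.016,0,0],0.4],[[0,-5.6,0.2],[-0.016,0,0],0.4],[[0,-5.6,0.1],[-0.016,-0.01,0],0.4],[[0,-3.5,0.2],[-0.016,-0.01,0],0.4]]' >/dev/null
python3 -m handwheel '[[[0.5,-2,0.2],[0,-0.015,0],0.4],[[0.5,0,0],[0,0,0],0.4]]' >/dev/null
python3 plan.py .497 .3841 .17 95.5
python3 - <<'E'
from h import *
s=camera('side');crop(s,(230,60,430,320),2.2,'pics/z6.png')
E
```

```text
t 17.1 tcp [0.4972 0.3865 0.2334] yaw -84.1 j1 0.64 j6 2.10 tilt 0.012 F [ 0.1 -1.  -0.2] w 0.400
[[3.17,0.12,-0.02],[0.003,0.006,0.001]]
[[3.17,0.12,0.0],[0.003,0.006,0.001]]
"---"
```

View pics/z6.png

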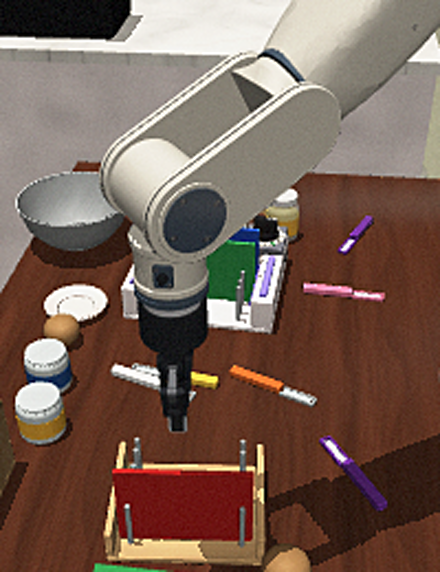

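Blue and green stand in the bay; red remains in the rack and the arm is above it. Continuing with red.

```bash

python3 -m handwheel '[[[2.9,0.1,0],[0,0.006,0],0.4],[[2.7,0.1,0],[0,0.006,0],0.4],[[0,0,0],[0,0,0],0.4]]' >/dev/null
python3 plan.py .497 .3841 .1 95.5
```

```text
t 17.5 tcp [0.4976 0.3789 0.1753] yaw -84.4 j1 0.63 j6 2.11 tilt 0.002 F [-0.3 -0.7  1.1] w 0.394
[[3.77,-0.27,0.0],[0.001,0.001,-0.001]]
[[3.77,-0.26,0.0],[0.001,0.001,-0.001]]
"---"
```

```bash

python3 -m handwheel '[[[3.2,-0.3,0],[0,0,0],0.4],[[2.9,-0.2,0],[0,0,0],0.4],[[0.5,0,0],[0,0,0],0.4]]' >/dev/null
python3 plan.py .497 .3841 .102 95.5
```

```text
t 17.9 tcp [0.5005 0.3824 0.1123] yaw -84.6 j1 0.63 j6 2.11 tilt 0.004 F [ 0.7  0.1 -0.8] w 0.403
[[1.02,-0.2,0.34],[-0.002,-0.003,0.001]]
"---"
```

```bash

python3 -m handwheel '[[[0.9,-0.2,0.3],[0,-0.003,0],0.4],[[0.2,0,0],[0,0,0],0.4],[[0,0,0],[0,0,0],0],[[0,0,0],[0,0,0],0],[[0,0,0],[0,0,0],0]]' | grep -v rot
python3 -m handwheel '[[[-3,0,0],[0,-0.005,0],0],[[-4.5,0,0],[0,0,0],0],[[-4.5,0,0],[0,0,0],0],[[-4,0,0],[0,0,0],0],[[0,0,0],[0,0,0],0]]' | grep -v rot
python3 plan.py .546 -.1268 .265 86.5
```

```text
time_s: 18.48
eef_pos: [0.4994, 0.3848, 0.1049]
ft_force: [-1.0, -1.0, -2.2]
grip_width: 0.082
time_s: 19.1
eef_pos: [0.4986, 0.3838, 0.2688]
ft_force: [0.9, -0.6, -1.1]
grip_width: 0.084
t 19.1 tcp [0.4986 0.3838 0.2688] yaw -84.7 j1 0.64 j6 2.11 tilt 0.004 F [ 0.9 -0.6 -1.1] w 0.084
[[0.03,5.7,0.0],[0.017,0.0,0.0]]
[[0.03,5.7,-0.1],[0.017,0.0,0.0]]
[[0.03,5.69,-0.19],[0.017,0.0,0.0]]
[[0.03,5.69,-0.29],[0.017,0.0,0.0]]
[[0.03,5.68,-0.39],[0.017,0.0,0.0]]
[[0.04,5.68,-0.48],[0.017,0.0,0.0]]
[[0.04,5.67,-0.58],[0.017,0.0,0.0]]
[[0.04,5.66,-0.68],[0.017,0.0,0.0]]
[[0.04,5.64,-0.78],[0.017,0.0,0.0]]
"---"
```

```bash

python3 -m handwheel '[[[0,4,0],[0.017,0,0],0],[[-0.1,5.7,-0.1],[0.017,0,0],0],[[-0.1,5.7,-0.2],[0.017,0,0],0],[[-0.1,5.7,-0.3],[0.017,0,0],0],[[-0.1,5.7,-0.4],[0.017,0,0],0]]'>/dev/null
python3 -m handwheel '[[[-0.1,5.7,-0.5],[0.017,0,0],0],[[-0.1,5.7,-0.6],[0.017,0,0],0],[[-0.1,5.6,-0.7],[0.017,0,0],0],[[0,4,-0.8],[0.017,0,0],0],[[0,1.5,-0.5],[0,0.02,0],0]]'>/dev/null
python3 plan.py .5465 -.1288 .215 86.5
```

```text
t 20.4 tcp [ 0.5445 -0.1232  0.2617] yaw -93.5 j1 -0.24 j6 1.39 tilt 0.001 F [ 0.8  0.6 -2.8] w 0.088
[[4.67,0.55,-0.23],[0.0,-0.0,-0.0]]
"---"
```

```bash

python3 -m handwheel '[[[3,0.5,-0.2],[0,0,0],0],[[2,0,0],[0,0,0],0],[[0.7,0,0],[0,0,0],0]]'>/dev/null
python3 plan.py .5465 -.1288 .187 86.5
```

```text
t 20.7 tcp [ 0.5449 -0.128   0.2012] yaw -93.5 j1 -0.25 j6 1.38 tilt 0.001 F [ 0.4 -0.3 -1.5] w 0.084
[[1.42,0.07,-0.16],[-0.0,0.001,0.001]]
"---"
```

```bash

python3 -m handwheel '[[[1.4,0.1,-0.1],[0,0,0],0],[[1.5,0,0],[0,0,0],0],[[1.5,0,0],[0,0,0],0]]'|grep -v rot
python3 plan.py .5465 -.1288 .108 86.5
```

```text
time_s: 21.1
eef_pos: [0.5465, -0.128, 0.1554]
ft_force: [0.6, -1.0, -1.5]
grip_width: 0.086
t 21.1 tcp [ 0.5465 -0.128   0.1554] yaw -93.4 j1 -0.25 j6 1.38 tilt 0.001 F [ 0.6 -1.  -1.5] w 0.086
[[4.74,0.08,0.0],[0.001,-0.001,0.001]]
"---"
```

```bash

python3 -m handwheel '[[[2.3,0.1,0],[0,0,0],0],[[1.5,0,0],[0,0,0],0],[[0.3,0,0],[0,0,0],0]]'|grep -v rot
python3 plan.py .5465 -.1288 .107 86.5
```

```text
time_s: 21.48
eef_pos: [0.5462, -0.1286, 0.1113]
ft_force: [0.5, -0.9, -1.5]
grip_width: 0.088
t 21.5 tcp [ 0.5462 -0.1286  0.1113] yaw -93.4 j1 -0.25 j6 1.38 tilt 0.001 F [ 0.5 -0.9 -1.5] w 0.088
[[0.43,0.02,-0.03],[0.002,0.0,0.001]]
"---"
```

```bash

python3 -m handwheel '[[[0.3,0,0],[0,0,0],0],[[0,0,0],[0,0,0],0.4],[[0,0,0],[0,0,0],0.4],[[-2,0,0],[0,0,0],0.4],[[-5,0,0],[0,0,0],0.4]]' | grep -v rot
python3 -m handwheel '[[[-5,0,0],[0,0,0],0.4],[[-5,0,0],[0,0,0],0.4],[[0,0,0],[0,0,0],0.4]]' | grep -v rot
python3 - <<'E'
from h import *
s=camera('side');t=camera('top')
a=cv2.resize(t['image'][120:300,250:450],None,fx=2.3,fy=2.3,interpolation=cv2.INTER_CUBIC)
b=cv2.resize(s['image'][120:270,270:410],None,fx=2.4,fy=2.4,interpolation=cv2.INTER_CUBIC)
o=np.zeros((max(a.shape[0],b.shape[0]),a.shape[1]+b.shape[1],3),np.uint8)
o[:a.shape[0],:a.shape[1]]=a;o[:b.shape[0],a.shape[1]:]=b;cv2.imwrite('pics/z7.png',o);print(o.shape)
E
```

```text
time_s: 22.1
eef_pos: [0.5454, -0.1284, 0.1785]
ft_force: [1.1, -0.5, 0.8]
grip_width: 0.397
time_s: 22.48
eef_pos: [0.548, -0.1292, 0.2877]
ft_force: [0.4, -0.5, -0.3]
grip_width: 0.401
(414, 796, 3)
```

View pics/z7.png

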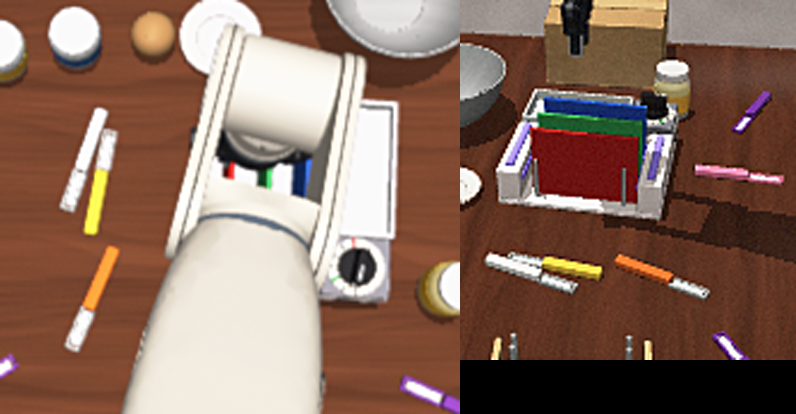

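All three boards stand in the bay. The peelers are unmoved (orange at crop (98,280), yellow (95,205), white (90,140)). Now I'll measure the peelers.

```bash
cat > peel.py <<'E'
from h import *
c=camera('top'); box=(255,150,345,300)
def rep(n,m,z):
    k=cv2.connectedComponentsWithStats(m,8)
    i=1+np.argmax(k[2][1:,4]); ys,xs=np.nonzero(k[1]==i); w=pt(c,np.c_[xs,ys],z)[:,:2]
    d=cv2.fitLine((w*1000).astype(np.float32),cv2.DIST_L2,0,.01,.01).ravel()[:2]; d*=np.sign(d[0])
    cen=w.mean(0); e=(w-cen)@d; nrm=(w-cen)@[-d[1],d[0]]
    print(n,len(xs),'mean',cen.round(4),'mid',(cen+d*(e.max()+e.min())/2).round(4),'len %.3f wid %.3f'%(np.ptp(e)+.003,np.ptp(nrm)),'yaw %.1f'%np.degrees(np.arctan2(d[1],d[0])),'ends',(cen+d*(e.max()+.0015)).round(4),(cen+d*(e.min()-.0015)).round(4))
rep('orange',mask(c,(6,150,120),(18,255,255),box),.015)
rep('yellow',mask(c,(22,130,120),(34,255,255),box),.015)
rep('white+blades',mask(c,(0,0,150),(180,70,255),(255,150,300,225)),.01)
E
python3 peel.py; python3 plan.py
```

```text
orange 6882 mean [0.5063 0.0608] mid [0.5005 0.0618] len 0.463 wid 0.273 yaw -10.0 ends [0.7287 0.0216] [0.2722 0.1021]
yellow 157 mean [0.5371 0.0536] mid [0.5372 0.0535] len 0.096 wid 0.018 yaw -9.9 ends [0.5846 0.0453] [0.4898 0.0618]
white+blades 416 mean [0.6031 0.0638] mid [0.5987 0.0656] len 0.162 wid 0.055 yaw -22.2 ends [0.6738 0.0349] [0.5236 0.0962]
t 22.6 tcp [ 0.545  -0.1284  0.2822] yaw -93.4 j1 -0.25 j6 1.38 tilt 0.003 F [-0.1  0.1 -0.1] w 0.404
```

```bash
sed -i "s/(6,150,120)/(8,190,170)/" peel.py; python3 peel.py|head -1; python3 plan.py .5046 .0593 .15 80.1
```

```text
orange 151 mean [0.4304 0.0446] mid [0.4294 0.045 ] len 0.096 wid 0.020 yaw -22.5 ends [0.4739 0.0266] [0.3848 0.0635]
t 22.7 tcp [ 0.5447 -0.1284  0.2814] yaw -93.4 j1 -0.25 j6 1.38 tilt 0.004 F [ 0.6  0.2 -0. ] w 0.398
[[3.3,-4.62,1.27],[0.028,0.001,0.0]]
[[3.3,-4.58,1.4],[0.028,0.001,0.0]]
[[3.29,-4.54,1.53],[0.028,0.001,0.0]]
[[3.29,-4.5,1.66],[0.028,0.001,0.0]]
"---"
```

```bash

python3 -m handwheel '[[[1.5,-4.6,1.3],[0.028,0,0],0.35],[[3,-4.6,1.4],[0.028,0,0],0.35],[[3.5,-4.5,1.5],[0.028,0,0],0.35],[[3.5,-4,1.5],[0.028,0,0],0.35],[[1,0,0],[0,0,0],0.35]]' | grep -v rot
python3 plan.py .5046 .0593 .06 80.1
```

```text
time_s: 23.3
eef_pos: [0.5008, 0.0577, 0.1477]
ft_force: [-0.6, -0.7, -0.6]
grip_width: 0.35
t 23.3 tcp [0.5008 0.0577 0.1477] yaw -100.2 j1 0.09 j6 1.84 tilt 0.013 F [-0.6 -0.7 -0.6] w 0.350
[[4.38,-0.12,-0.23],[-0.002,0.006,-0.0]]
[[4.38,-0.11,-0.2],[-0.002,0.006,-0.0]]
"---"
```

```bash

python3 -m handwheel '[[[4.2,-0.1,-0.2],[0,0.006,0],0.35],[[3.6,-0.1,-0.2],[0,0.006,0],0.35],[[0.5,0,0],[0,0,0],0.35]]' | grep -v rot
python3 plan.py .5046 .0593 .006 80.1
```

```text
time_s: 23.68
eef_pos: [0.504, 0.0579, 0.0607]
ft_force: [0.5, 0.1, 0.8]
grip_width: 0.348
t 23.7 tcp [0.504  0.0579 0.0607] yaw -100.1 j1 0.09 j6 1.84 tilt 0.004 F [0.5 0.1 0.8] w 0.348
[[5.46,-0.16,-0.05],[-0.003,0.003,-0.002]]
"---"
```

```bash

python3 -m handwheel '[[[2.8,-0.15,0],[0,0.003,0],0.35],[[1.5,0,0],[0,0,0],0.35],[[0.2,0,0],[0,0,0],0.35]]' | grep -v rot
python3 plan.py .5046 .0593 .006 80.1
```

```text
time_s: 24.05
eef_pos: [0.5062, 0.0578, 0.0162]
ft_force: [-0.7, 0.6, -0.8]
grip_width: 0.353
t 24.1 tcp [0.5062 0.0578 0.0162] yaw -100.2 j1 0.09 j6 1.84 tilt 0.003 F [-0.7  0.6 -0.8] w 0.353
[[1.01,-0.12,0.18],[-0.004,-0.002,-0.002]]
"---"
```

```bash

python3 -m handwheel '[[[0.9,-0.1,0.2],[0,-0.002,0],0.35],[[0.1,0,0],[0,0,0],0.3],[[0.1,0,0],[0,0,0],0],[[0,0,0],[0,0,0],0],[[0,0,0],[0,0,0],0]]' | grep -v rot
python3 plan.py .5046 .0593 .1 80.1
```

```text
time_s: 24.68
eef_pos: [0.5067, 0.0593, 0.0081]
ft_force: [-0.8, -0.3, -0.2]
grip_width: 0.186
t 24.7 tcp [0.5067 0.0593 0.0081] yaw -100.1 j1 0.09 j6 1.85 tilt 0.005 F [-0.8 -0.3 -0.2] w 0.186
[[-4.59,0.02,0.08],[-0.002,-0.002,-0.0]]
[[-4.59,0.02,0.09],[-0.002,-0.002,-0.0]]
"---"
```

```bash

python3 -m handwheel '[[[-3,0,0],[0,0,0],0],[[-6,0,0],[0,0,0],0],[[-6,0,0],[0,0,0],0],[[-6,0,0],[0,0,0],0],[[-4,0,0],[0,0,0],0]]' | grep -v rot
python3 plan.py .5185 -.3076 .26 86.5
```

```text
time_s: 25.3
eef_pos: [0.5035, 0.0595, 0.2625]
ft_force: [0.5, 0.2, -0.5]
grip_width: 0.181
t 25.3 tcp [0.5035 0.0595 0.2625] yaw -100.1 j1 0.10 j6 1.84 tilt 0.004 F [ 0.5  0.2 -0.5] w 0.181
[[0.05,5.12,-1.13],[-0.017,0.0,-0.0]]
[[0.04,5.14,-1.05],[-0.017,0.0,-0.0]]
[[0.04,5.16,-0.96],[-0.017,0.0,-0.0]]
[[0.04,5.17,-0.88],[-0.017,0.0,-0.0]]
[[0.04,5.19,-0.79],[-0.017,0.0,-0.0]]
[[0.04,5.2,-0.71],[-0.017,0.0,-0.0]]
[[0.04,5.21,-0.62],[-0.017,0.0,-0.0]]
"---"
```

```bash

python3 -m handwheel '[[[0,4,-1],[-0.017,0,0],0],[[-0.1,5.2,-1],[-0.017,0,0],0],[[-0.1,5.2,-1],[-0.017,0,0],0],[[-0.1,5.2,-0.9],[-0.017,0,0],0],[[-0.1,5.2,-0.8],[-0.017,0,0],0]]' >/dev/null
python3 -m handwheel '[[[-0.1,5.2,-0.7],[-0.017,0,0],0],[[0,4,-0.6],[-0.017,0.01,0],0],[[0,2,-0.4],[0,0.01,0],0],[[0,0,0],[0,0,0],0]]' >/dev/null
python3 plan.py .5185 -.3076 .15 86.5
```

```text
t 26.4 tcp [ 0.5262 -0.3155  0.2736] yaw -92.9 j1 -0.57 j6 1.05 tilt 0.028 F [ 0.7  0.1 -0.5] w 0.190
[[4.11,-0.25,0.39],[0.003,-0.009,-0.0]]
[[4.11,-0.25,0.35],[0.003,-0.009,-0.0]]
[[4.12,-0.25,0.31],[0.003,-0.009,-0.0]]
"---"
```

```bash

python3 -m handwheel '[[[3.5,-0.25,0.4],[0.003,-0.009,0],0],[[4,-0.25,0.35],[0.003,-0.009,0],0],[[3.5,-0.25,0.3],[0.003,-0.009,0],0],[[0.5,0,0],[0,0,0],0]]' >/dev/null
python3 plan.py .5185 -.3076 .09 86.5
```

```text
t 26.9 tcp [ 0.5189 -0.3025  0.157 ] yaw -93.3 j1 -0.55 j6 1.08 tilt 0.002 F [ 0.1 -0.5 -1.3] w 0.188
[[3.35,0.26,0.01],[0.002,-0.001,0.0]]
[[3.35,0.26,0.01],[0.002,-0.001,0.0]]
"---"
```

```bash

python3 -m handwheel '[[[3,0.25,0],[0,0,0],0],[[2.5,0.25,0],[0,0,0],0],[[0.3,0,0],[0,0,0],0]]' >/dev/null
python3 plan.py .5185 -.3076 .073 86.5
```

```text
t 27.3 tcp [ 0.5218 -0.3062  0.1017] yaw -93.2 j1 -0.55 j6 1.07 tilt 0.007 F [ 0.   0.2 -0. ] w 0.189
[[2.87,0.16,0.34],[0.006,-0.006,-0.002]]
"---"
```

```bash

python3 -m handwheel '[[[2,0.15,0.3],[0.006,-0.006,0],0],[[0.6,0,0],[0,0,0],0],[[0,0,0],[0,0,0],0]]' |grep -v rot
python3 plan.py .5185 -.3076 .073 86.5
```

```text
time_s: 27.68
eef_pos: [0.5205, -0.3079, 0.0771]
ft_force: [-1.1, 0.3, 0.4]
grip_width: 0.186
t 27.7 tcp [ 0.5205 -0.3079  0.0771] yaw -93.5 j1 -0.55 j6 1.08 tilt 0.005 F [-1.1  0.3  0.4] w 0.186
[[0.41,-0.02,0.2],[-0.0,-0.004,-0.003]]
"---"
```

```bash

python3 -m handwheel '[[[0.3,0,0.1],[0,-0.003,0],0],[[0,0,0],[0,0,0],0.35],[[0,0,0],[0,0,0],0.35],[[-3,0,0],[0,0,0],0.35],[[-6,0,0],[0,0,0],0.35]]' |grep -v rot
python3 -m handwheel '[[[-5,0,0],[0,0,0],0.35],[[-3,0,0],[0,0,0],0.35]]' |grep -v rot
python3 plan.py .4304 .0446 .24 67.5
```

```text
time_s: 28.3
eef_pos: [0.5174, -0.3064, 0.1626]
ft_force: [0.5, -1.0, 0.1]
grip_width: 0.346
time_s: 28.55
eef_pos: [0.5186, -0.3069, 0.2479]
ft_force: [-0.6, -0.7, -0.6]
grip_width: 0.346
t 28.6 tcp [ 0.5186 -0.3069  0.2479] yaw -93.5 j1 -0.55 j6 1.08 tilt 0.003 F [-0.6 -0.7 -0.6] w 0.346
[[0.11,-4.93,1.57],[0.047,0.0,-0.0]]
[[0.11,-4.85,1.8],[0.047,0.0,-0.0]]
[[0.11,-4.76,2.03],[0.047,0.0,-0.0]]
[[0.11,-4.66,2.25],[0.047,0.0,-0.0]]
[[0.11,-4.55,2.47],[0.047,0.0,-0.0]]
[[0.11,-4.43,2.68],[0.047,0.0,-0.0]]
[[0.11,-4.3,2.89],[0.047,0.0,-0.0]]
"---"
```

```bash

python3 -m handwheel '[[[0,-3.8,1.2],[0.047,0,0],0.35],[[0,-4.8,1.8],[0.047,0,0],0.35],[[0,-4.75,2],[0.047,0,0],0.35],[[0,-4.65,2.25],[0.047,0,0],0.35],[[0,-4.55,2.5],[0.047,0,0],0.35]]' >/dev/null
python3 -m handwheel '[[[0,-4.4,2.7],[0.047,0,0],0.35],[[0,-3.5,2.3],[0.047,-0.01,0],0.35],[[1,-1.5,1],[0,0,0],0.35],[[1,0,0],[0,0,0],0.35]]' >/dev/null
python3 peel.py; python3 plan.py .4304 .0446 .1 67.5
```

```text
orange 68 mean [0.4065 0.0537] mid [0.4082 0.0528] len 0.051 wid 0.018 yaw -27.2 ends [0.4308 0.0412] [0.3856 0.0645]
t 29.7 tcp [0.434  0.0481 0.2318] yaw -113.2 j1 0.09 j6 2.06 tilt 0.005 F [ 0.3  0.1 -0.2] w 0.351
[[4.39,0.15,0.09],[-0.004,-0.002,-0.0]]
[[4.39,0.15,0.08],[-0.004,-0.002,-0.0]]
[[4.39,0.15,0.07],[-0.004,-0.002,-0.0]]
"---"Traceback (most recent call last):
  File "peel.py", line 10, in <module>
    rep('yellow',mask(c,(22,130,120),(34,255,255),box),.015)
    ~~~^^^^^^^^^^^^^^^^^^^^^^^^^^^^^^^^^^^^^^^^^^^^^^^^^^^^^
  File "peel.py", line 5, in rep
    i=1+np.argmax(k[2][1:,4]); ys,xs=np.nonzero(k[1]==i); w=pt(c,np.c_[xs,ys],z)[:,:2]
        ~~~~~~~~~^^^^^^^^^^^^
    return _wrapfunc(a, 'argmax', axis=axis, out=out, **kwds)
    return bound(*args, **kwds)
ValueError: attempt to get argmax of an empty sequence
```

Orange hasn't moved (its visible end matches). Descending.

```bash

python3 -m handwheel '[[[4.2,0.15,0.1],[0,0,0],0.35],[[4.2,0.15,0.1],[0,0,0],0.35],[[4,0.15,0.1],[0,0,0],0.35],[[3,0,0],[0,0,0],0.35],[[0,0,0],[0,0,0],0.35]]' |grep -v rot
python3 plan.py .4304 .0446 .007 67.5
```

```text
time_s: 30.35
eef_pos: [0.4338, 0.0402, 0.0746]
ft_force: [-0.5, -0.6, 0.7]
grip_width: 0.351
t 30.4 tcp [0.4338 0.0402 0.0746] yaw -113.4 j1 0.07 j6 2.05 tilt 0.010 F [-0.5 -0.6  0.7] w 0.351
[[3.38,-0.13,0.27],[-0.008,-0.005,0.0]]
[[3.38,-0.14,0.26],[-0.008,-0.005,0.0]]
"---"
```

```bash

python3 -m handwheel '[[[2.8,-0.15,0.3],[-0.008,-0.005,0],0.35],[[2,-0.1,0.2],[-0.008,-0.005,0],0.35],[[0.5,0,0],[0,0,0],0.35]]' |grep -v rot
python3 plan.py .4304 .0446 .007 67.5
```

```text
time_s: 30.72
eef_pos: [0.4345, 0.0428, 0.0237]
ft_force: [0.2, -0.4, 0.3]
grip_width: 0.349
t 30.7 tcp [0.4345 0.0428 0.0237] yaw -112.6 j1 0.07 j6 2.04 tilt 0.006 F [ 0.2 -0.4  0.3] w 0.349
[[1.67,-0.0,0.46],[-0.002,-0.005,0.003]]
"---"
```

```bash

python3 -m handwheel '[[[1.2,0,0.4],[0,-0.005,0],0.35],[[0.4,0,0],[0,0,0],0.35],[[0.1,0,0],[0,0,0],0],[[0,0,0],[0,0,0],0],[[0,0,0],[0,0,0],0]]' |grep -v rot
python3 -m handwheel '[[[-3,0,0],[0,0,0],0],[[-6,0,0],[0,0,0],0],[[-6,0,0],[0,0,0],0],[[-6,0,0],[0,0,0],0],[[-4,0,0],[0,0,0],0]]' | grep -v rot
python3 - <<'E'
from h import *
st=np.load('fit.npz')['st']
for l in((.07,-.052),(.07,-.108),(.015,-.052),(.015,-.108)): print(l,(R.from_euler('z',st[2]).apply([*l,0])[:2]+st[:2]).round(4))
E
python3 plan.py .6063 -.2848 .26 86.5
```

```text
time_s: 31.35
eef_pos: [0.4332, 0.0442, 0.0088]
ft_force: [0.2, 0.9, -1.3]
grip_width: 0.19
time_s: 31.98
eef_pos: [0.4298, 0.0433, 0.2641]
ft_force: [1.2, -0.4, -1.1]
grip_width: 0.187
(0.07, -0.052) [ 0.6061 -0.2848]
(0.07, -0.108) [ 0.6027 -0.3407]
(0.015, -0.052) [ 0.5512 -0.2814]
(0.015, -0.108) [ 0.5478 -0.3373]
t 32.0 tcp [0.4298 0.0433 0.2641] yaw -112.6 j1 0.07 j6 2.04 tilt 0.003 F [ 1.2 -0.4 -1.1] w 0.187
[[0.04,3.36,-4.13],[-0.048,0.0,0.0]]
[[0.05,3.55,-3.97],[-0.048,0.0,0.0]]
[[0.05,3.73,-3.79],[-0.048,0.0,0.0]]
[[0.05,3.91,-3.61],[-0.048,0.0,0.0]]
[[0.05,4.08,-3.42],[-0.048,0.0,0.0]]
[[0.05,4.24,-3.22],[-0.048,0.0,0.0]]
[[0.06,4.39,-3.02],[-0.048,0.0,0.0]]
"---"
```

```bash
python3 plan.py .6027 -.3407 .26 86.5 | tail -9
```

```text
[[0.04,3.6,-3.84],[-0.042,0.0,0.0]]
[[0.04,3.76,-3.69],[-0.042,0.0,0.0]]
[[0.04,3.91,-3.53],[-0.042,0.0,0.0]]
[[0.04,4.05,-3.36],[-0.042,0.0,0.0]]
[[0.04,4.19,-3.19],[-0.042,0.0,0.0]]
[[0.05,4.32,-3.01],[-0.042,0.0,0.0]]
[[0.05,4.44,-2.83],[-0.042,0.0,0.0]]
[[0.05,4.55,-2.64],[-0.042,0.0,0.0]]
"---"
```

```bash

python3 -m handwheel '[[[0,2.9,-3.1],[-0.042,0,0],0],[[0,3.8,-3.7],[-0.042,0,0],0],[[0,3.9,-3.5],[-0.042,0,0],0],[[0,4,-3.4],[-0.042,0,0],0],[[0,4.2,-3.2],[-0.042,0,0],0]]' >/dev/null
python3 -m handwheel '[[[0,4.3,-3],[-0.042,0,0],0],[[0,4.4,-2.8],[-0.042,0,0],0],[[0,3.5,-2.3],[-0.042,0,0],0],[[0,1.5,-1],[0,0,0],0],[[0,0,0],[0,0,0],0]]' >/dev/null
python3 plan.py .6027 -.3407 .14 86.5
```

```text
t 33.2 tcp [ 0.6133 -0.3457  0.2684] yaw -92.6 j1 -0.53 j6 1.08 tilt 0.009 F [-0.7 -0.1 -0.3] w 0.186
[[4.28,-0.13,0.4],[0.005,-0.003,0.001]]
[[4.28,-0.14,0.39],[0.005,-0.003,0.001]]
[[4.28,-0.14,0.37],[0.005,-0.003,0.001]]
"---"
```

```bash

python3 -m handwheel '[[[3.5,-0.15,0.4],[0.005,-0.003,0],0],[[4.2,-0.15,0.4],[0.005,-0.003,0],0],[[3.5,-0.1,0.3],[0.005,-0.003,0],0],[[0.5,0,0],[0,0,0],0]]' >/dev/null
python3 plan.py .6027 -.3407 .085 86.5
```

```text
t 33.7 tcp [ 0.6015 -0.3369  0.1499] yaw -93.4 j1 -0.53 j6 1.10 tilt 0.005 F [ 0.4 -0.4  1. ] w 0.184
[[3.25,0.2,-0.07],[0.001,0.0,0.002]]
[[3.25,0.2,-0.07],[0.001,0.0,0.002]]
"---"
```

```bash

python3 -m handwheel '[[[3,0.2,0],[0,0,0],0],[[2,0.15,0],[0,0,0],0],[[0.4,0,0],[0,0,0],0]]' |grep -v rot
python3 plan.py .6027 -.3395 .086 86.5
```

```text
time_s: 34.1
eef_pos: [0.6033, -0.3398, 0.0987]
ft_force: [-0.1, 0.1, 0.2]
grip_width: 0.185
t 34.1 tcp [ 0.6033 -0.3398  0.0987] yaw -93.3 j1 -0.53 j6 1.09 tilt 0.005 F [-0.1  0.1  0.2] w 0.185
[[1.27,-0.03,0.07],[0.003,-0.004,0.003]]
"---"
```

```bash

python3 -m handwheel '[[[0.9,0,0],[0,-0.003,0],0],[[0.2,0,0],[0,0,0],0],[[0,0,0],[0,0,0],0]]' |grep -v rot
python3 plan.py .6027 -.3395 .086 86.5
```

```text
time_s: 34.48
eef_pos: [0.6049, -0.3405, 0.0896]
ft_force: [-0.2, 0.6, -0.3]
grip_width: 0.188
t 34.5 tcp [ 0.6049 -0.3405  0.0896] yaw -93.3 j1 -0.53 j6 1.10 tilt 0.004 F [-0.2  0.6 -0.3] w 0.188
[[0.36,-0.08,0.23],[0.004,-0.004,0.001]]
"---"
```

Release, then retreat up and view the tray and the white peeler.

```bash

python3 -m handwheel '[[[0.35,-0.1,0.2],[0,-0.003,0],0],[[0,0,0],[0,0,0],0.3],[[0,0,0],[0,0,0],0.3],[[-3,0,0],[0,0,0],0.35],[[-6,0,0],[0,0,0],0.35]]' |grep -v rot
python3 -m handwheel '[[[-5,0,0],[0,0,0],0.35],[[-3,-3,0],[0,0,0],0.35],[[0,-5.5,1],[0.015,0,0],0.35],[[0,-5.5,1],[0.015,0,0],0.35],[[0,-5.5,1],[0.015,0,0],0.35]]' |grep -v rot
python3 -m handwheel '[[[0,-5.5,1],[0.015,0,0],0.35],[[0,-5.5,1],[0.015,0,0],0.35],[[0,-5,1],[0.015,0,0],0.35],[[0,-2,0],[0.015,0,0],0.35],[[0,0,0],[0,0,0],0.35]]' |grep -v rot
python3 - <<'E'
from h import *
s=camera('side');t=camera('top')
a=cv2.resize(t['image'][120:300,250:450],None,fx=2.6,fy=2.6,interpolation=cv2.INTER_CUBIC)
b=cv2.resize(s['image'][120:270,280:390],None,fx=2.4,fy=2.4,interpolation=cv2.INTER_CUBIC)
o=np.zeros((max(a.shape[0],b.shape[0]),a.shape[1]+b.shape[1],3),np.uint8)
o[:a.shape[0],:a.shape[1]]=a;o[:b.shape[0],a.shape[1]:]=b;cv2.imwrite('pics/z8.png',o);print(o.shape)
E
```

```text
time_s: 35.1
eef_pos: [0.6002, -0.3379, 0.1732]
ft_force: [0.9, -0.9, 0.9]
grip_width: 0.347
time_s: 35.72
eef_pos: [0.5877, -0.1421, 0.264]
ft_force: [1.2, 0.6, 0.2]
grip_width: 0.354
time_s: 36.35
eef_pos: [0.5798, 0.0495, 0.2659]
ft_force: [0.1, 0.0, 0.6]
grip_width: 0.347
(468, 784, 3)
```

View pics/z8.png

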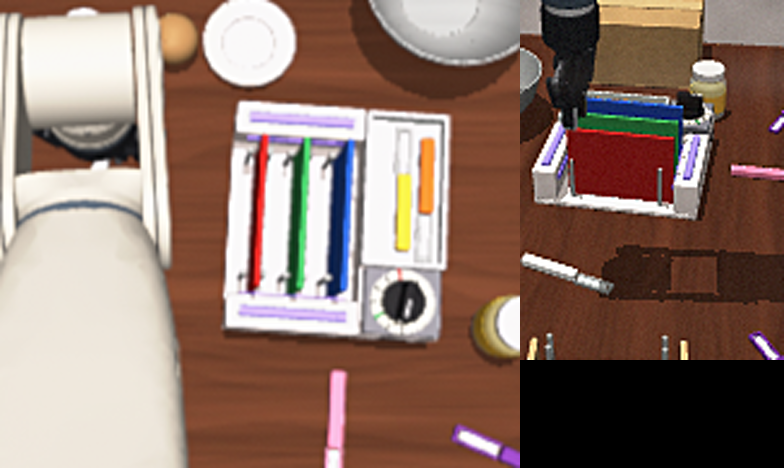

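Tray holds yellow (404,215) and orange (428,175), with free space to the left. All boards are upright and white is still on the table. I'll locate white from the stored and current images.

```bash
python3 - <<'E'
from h import *
c=camera('top'); s=camera('side')
for nm,cam,img,box,z in(('top0',c,cv2.imread('pics/top0.png'),(272,163,299,215),.015),('sideNow',s,s['image'],(275,215,335,245),.015),('side0',s,cv2.imread('pics/side0.png'),(275,215,335,245),.015)):
    d=dict(cam);d['image']=img; m=mask(d,(0,0,165),(180,60,255),box); n,l,st,_=cv2.connectedComponentsWithStats(m,8)
    for i in range(1,n):
        if st[i,4]<15: continue
        ys,xs=np.nonzero(l==i); w=pt(cam,np.c_[xs,ys],z)[:,:2]; e=cv2.fitLine((w*1000).astype(np.float32),2,0,.01,.01).ravel()[:2]; e*=np.sign(e[0]); q=w.mean(0); t=(w-q)@e
        print(nm,st[i],'mean',q.round(4),'ends',(q+e*t.max()).round(4),(q+e*t.min()).round(4),'yaw %.1f'%np.degrees(np.arctan2(e[1],e[0])),'wid %.3f'%np.ptp((w-q)@[-e[1],e[0]]))
E
python3 plan.py
```

```text
top0 [276 167  23  45 376] mean [0.6028 0.0642] ends [0.6717 0.0365] [0.5262 0.0951] yaw -21.9 wid 0.053
sideNow [281 225  23  10  87] mean [0.6257 0.0693] ends [0.6706 0.0552] [0.5816 0.0832] yaw -17.4 wid 0.025
sideNow [304 234  10   6  35] mean [0.5587 0.0985] ends [0.5755 0.0918] [0.5415 0.1054] yaw -21.8 wid 0.020
side0 [281 225  24  10 117] mean [0.6196 0.065 ] ends [0.6694 0.0535] [0.5794 0.0744] yaw -13.1 wid 0.040
side0 [304 234  15   7  49] mean [0.5512 0.1009] ends [0.5759 0.0931] [0.5249 0.1091] yaw -17.5 wid 0.020
t 36.5 tcp [0.5797 0.0471 0.2656] yaw -99.8 j1 0.06 j6 1.80 tilt 0.010 F [-0.2 -0.4  0.9] w 0.353
```

```bash

python3 -m handwheel '[[[0,-5,1],[0,0,0],0.35],[[0,-5,1],[0,0,0],0.35],[[0,-5,1],[0,0,0],0.35],[[0,-5,1],[0,0,0],0.35],[[0,-5,1],[0,0,0],0.35]]' >/dev/null
python3 -m handwheel '[[[0,-4,0.5],[0,0,0],0.35],[[0,0,0],[0,0,0],0.35]]' |grep -v rot
python3 - <<'E'
from h import *
c=camera('top'); m=mask(c,(0,0,150),(180,70,255),(265,155,310,225)); n,l,st,_=cv2.connectedComponentsWithStats(m,8)
for i in range(1,n):
    if st[i,4]<15: continue
    ys,xs=np.nonzero(l==i); w=pt(c,np.c_[xs,ys],.013)[:,:2]; e=cv2.fitLine((w*1000).astype(np.float32),2,0,.01,.01).ravel()[:2]; e*=np.sign(e[0]); q=w.mean(0); t=(w-q)@e
    print(st[i],'mean',q.round(4),'ends',(q+e*t.max()).round(4),(q+e*t.min()).round(4),'yaw %.1f'%np.degrees(np.arctan2(e[1],e[0])),'len %.3f wid %.3f'%(np.ptp(t),np.ptp((w-q)@[-e[1],e[0]])))
crop(c,(255,140,325,240),5,'pics/z9.png')
E
```

```text
time_s: 37.42
eef_pos: [0.5804, 0.341, 0.2649]
ft_force: [1.4, -1.1, 0.5]
grip_width: 0.352
[276 167  21  45 280] mean [0.5996 0.0725] ends [0.6761 0.0471] [0.5273 0.0965] yaw -18.4 len 0.157 wid 0.022
```

View pics/z9.png

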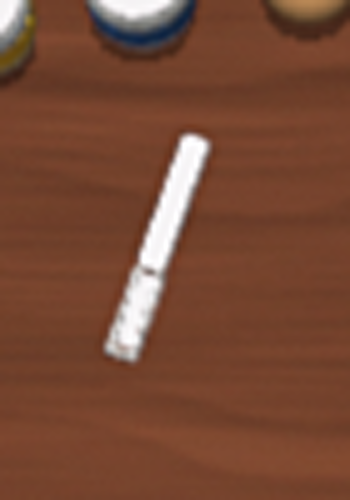

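White peeler is alone at crop (160,245) with its blade toward the robot; the handle centre is about (0.630, 0.0622). Going for it.

```bash
python3 plan.py .630 .0622 .2 71.6
```

```text
t 37.5 tcp [0.5803 0.3395 0.2647] yaw -100.7 j1 0.52 j6 2.28 tilt 0.011 F [ 0.1  0.2 -0.7] w 0.354
[[1.32,5.26,-1.99],[0.027,-0.002,-0.0]]
[[1.32,5.21,-2.14],[0.027,-0.002,-0.0]]
[[1.31,5.15,-2.28],[0.027,-0.002,-0.0]]
[[1.31,5.09,-2.42],[0.027,-0.002,-0.0]]
[[1.3,5.02,-2.56],[0.027,-0.002,-0.0]]
"---"
```

```bash

python3 -m handwheel '[[[0.5,4.2,-1.6],[0.027,-0.002,0],0.35],[[1.3,5.2,-2.1],[0.027,-0.002,0],0.35],[[1.3,5.2,-2.3],[0.027,-0.002,0],0.35],[[1.3,5,-2.4],[0.027,-0.002,0],0.35],[[1,4,-2.1],[0.027,0,0],0.35]]' >/dev/null
python3 -m handwheel '[[[1,1.5,-0.8],[0,0,0],0.35],[[1,0,0],[0,0,0],0.35]]' >/dev/null
python3 plan.py .630 .0622 .08 71.6
```

```text
t 38.4 tcp [0.6291 0.048  0.1906] yaw -109.3 j1 0.06 j6 1.97 tilt 0.004 F [0.1 0.8 0.2] w 0.352
[[5.53,-0.69,0.22],[-0.008,-0.002,-0.0]]
[[5.53,-0.69,0.2],[-0.008,-0.002,-0.0]]
"---"
```

```bash

python3 -m handwheel '[[[4,-0.7,0.2],[-0.008,0,0],0.35],[[4.5,-0.7,0.2],[-0.008,0,0],0.35],[[1.5,0,0],[0,0,0],0.35],[[0.3,0,0],[0,0,0],0.35]]' >/dev/null
python3 plan.py .630 .0622 .008 71.6
```

```text
t 38.9 tcp [0.6303 0.0656 0.0854] yaw -108.2 j1 0.09 j6 1.98 tilt 0.005 F [ 0.3 -0.4  1. ] w 0.348
[[3.87,0.17,-0.02],[0.001,-0.003,0.0]]
[[3.87,0.17,-0.03],[0.001,-0.003,0.0]]
"---"
```

```bash

python3 -m handwheel '[[[3.2,0.2,0],[0,-0.002,0],0.35],[[2.4,0.15,0],[0,-0.002,0],0.35],[[0.5,0,0],[0,0,0],0.35]]' >/dev/null
python3 plan.py .630 .0622 .008 71.6
```

```text
t 39.2 tcp [0.6333 0.0636 0.0281] yaw -108.2 j1 0.08 j6 1.97 tilt 0.010 F [-0.5  0.7 -0. ] w 0.350
[[2.0,0.24,0.29],[0.004,-0.009,0.004]]
"---"
```

```bash

python3 -m handwheel '[[[1.4,0.2,0.3],[0,-0.009,0],0.35],[[0.5,0,0],[0,0,0],0.35],[[0.2,0,0],[0,0,0],0],[[0,0,0],[0,0,0],0],[[0,0,0],[0,0,0],0]]' |grep -v rot
python3 -m handwheel '[[[-3,0,0],[0,0,0],0],[[-6,0,0],[0,0,0],0],[[-6,0,0],[0,0,0],0],[[-6,0,0],[0,0,0],0],[[-4,0,0],[0,0,0],0]]' | grep -v rot
python3 plan.py .6061 -.2858 .26 86.5
```

```text
time_s: 39.85
eef_pos: [0.6328, 0.0631, 0.0106]
ft_force: [0.6, -0.6, -1.0]
grip_width: 0.184
time_s: 40.48
eef_pos: [0.6291, 0.0618, 0.2641]
ft_force: [1.4, 0.5, -0.8]
grip_width: 0.182
t 40.5 tcp [0.6291 0.0618 0.2641] yaw -108.1 j1 0.08 j6 1.96 tilt 0.004 F [ 1.4  0.5 -0.8] w 0.182
[[0.04,5.62,-1.44],[-0.043,0.0,0.001]]
[[0.05,5.68,-1.2],[-0.043,0.0,0.001]]
[[0.05,5.73,-0.96],[-0.043,0.0,0.001]]
[[0.06,5.76,-0.71],[-0.043,0.0,0.001]]
[[0.06,5.79,-0.47],[-0.043,0.0,0.001]]
[[0.06,5.8,-0.22],[-0.043,0.0,0.001]]
"---"
```

```bash

python3 -m handwheel '[[[0,4.2,-1.1],[-0.043,0,0],0],[[0,5.7,-1.2],[-0.043,0,0],0],[[0,5.7,-1],[-0.043,0,0],0],[[0,5.7,-0.7],[-0.043,0,0],0],[[0,4.8,-0.4],[-0.043,0,0],0]]' >/dev/null
python3 -m handwheel '[[[0,3.5,0],[-0.043,0,0],0],[[0,1.5,0],[0,0,0],0],[[0,0,0],[0,0,0],0]]' >/dev/null
python3 plan.py .6061 -.2858 .14 86.5
```

```text
t 41.5 tcp [ 0.6115 -0.2608  0.2694] yaw -92.8 j1 -0.42 j6 1.19 tilt 0.012 F [ 0.7  0.8 -0.7] w 0.177
[[4.31,0.86,0.19],[0.004,-0.004,0.002]]
[[4.31,0.86,0.17],[0.004,-0.004,0.002]]
[[4.31,0.85,0.15],[0.004,-0.004,0.002]]
"---"
```

```bash

python3 -m handwheel '[[[1.5,1.4,0.2],[0.004,-0.004,0],0],[[3.5,1,0.15],[0.004,-0.004,0],0],[[1,0,0.1],[0.004,-0.004,0],0],[[0,0,0],[0,0,0],0]]' >/dev/null
python3 plan.py .6061 -.2858 .14 86.5
```

```text
t 42.0 tcp [ 0.6066 -0.2815  0.2063] yaw -93.3 j1 -0.45 j6 1.17 tilt 0.006 F [-0.1 -0.6  0.1] w 0.181
[[3.31,0.24,0.01],[0.001,0.001,0.003]]
[[3.31,0.23,0.01],[0.001,0.001,0.003]]
"---"
```

```bash

python3 -m handwheel '[[[2.8,0.4,0],[0,0,0.003],0],[[3.3,0.1,0],[0,0,0],0],[[2,0,0],[0,0,0],0],[[0.5,0,0],[0,0,0],0]]' >/dev/null
python3 plan.py .6061 -.2858 .088 86.5
```

```text
t 42.5 tcp [ 0.6101 -0.2854  0.123 ] yaw -93.2 j1 -0.46 j6 1.17 tilt 0.005 F [-0.6  0.1 -0. ] w 0.184
[[3.5,0.06,0.42],[0.005,-0.005,-0.0]]
"---"
```

```bash

python3 -m handwheel '[[[2,0.05,0.4],[0.004,-0.005,0],0],[[0.9,0,0],[0,0,0],0],[[0.3,0,0],[0,0,0],0]]' |grep -v rot
python3 plan.py .6061 -.2858 .087 86.5
```

```text
time_s: 42.85
eef_pos: [0.6073, -0.2861, 0.0909]
ft_force: [0.0, -0.0, -0.8]
grip_width: 0.183
t 42.9 tcp [ 0.6073 -0.2861  0.0909] yaw -93.4 j1 -0.46 j6 1.17 tilt 0.003 F [ 0.  -0.  -0.8] w 0.183
[[0.39,-0.02,0.12],[0.001,-0.002,-0.001]]
"---"
```

```bash

python3 -m handwheel '[[[0.35,0,0.1],[0,0,0],0],[[0,0,0],[0,0,0],0.28],[[0,0,0],[0,0,0],0.3],[[-3,0,0],[0,0,0],0.3],[[-6,0,0],[0,0,0],0.35]]' |grep -v rot
python3 -m handwheel '[[[-5,0,0],[0,0,0],0.35],[[-3,0,0],[0,0,0],0.35],[[0,0,0],[0,0,0],0.35]]' |grep -v rot
python3 plan.py .4397 -.3027 .24 k
```

```text
time_s: 43.48
eef_pos: [0.6038, -0.2849, 0.1752]
ft_force: [0.9, 0.1, 0.6]
grip_width: 0.349
time_s: 43.85
eef_pos: [0.6067, -0.2864, 0.2648]
ft_force: [-0.3, -0.6, -0.7]
grip_width: 0.354
t 43.9 tcp [ 0.6067 -0.2864  0.2648] yaw -93.4 j1 -0.46 j6 1.17 tilt 0.006 F [-0.3 -0.6 -0.7] w 0.354
[[0.8,0.88,5.53],[0.0,-0.002,-0.001]]
[[0.81,0.88,5.53],[0.0,-0.002,-0.001]]
[[0.82,0.88,5.53],[0.0,-0.002,-0.001]]
"---"
```

```bash

python3 -m handwheel '[[[0,-5,2],[-0.18,0,0],0.35],[[0,-5,3],[-0.18,0,0],0.35],[[0,-4.5,4.5],[-0.18,0,0],0.35],[[0,-3,5],[-0.18,0,0],0.35],[[0,-2,5],[-0.18,0,0],0.35]]' |grep -v rot
python3 -m handwheel '[[[0,0,5],[-0.18,0,0],0.35],[[0,0,4],[-0.187,0,0],0.35],[[0,0,2],[-0.187,0,0],0.35],[[0,0,0],[-0.187,0,0],0.35],[[0,0,0],[-0.187,0,0],0.35]]' |grep -v rot
python3 plan.py .45 -.02 .25 =86.5
python3 - <<'E'
from h import *
t=camera('top')
crop(t,(330,140,430,260),5,'pics/z10.png')
E
```

```text
time_s: 44.48
eef_pos: [0.3836, -0.1694, 0.2575]
ft_force: [0.3, -0.8, 1.1]
grip_width: 0.354
time_s: 45.1
eef_pos: [0.3202, -0.2559, 0.253]
ft_force: [-0.1, -0.3, -0.1]
grip_width: 0.352
t 45.1 tcp [ 0.3202 -0.2559  0.253 ] yaw 11.8 j1 -0.70 j6 -0.91 tilt 0.005 F [-0.1 -0.3 -0.1] w 0.352
[[0.04,2.19,-2.55],[-0.163,-0.001,0.0]]
[[0.04,2.58,-2.16],[-0.163,-0.001,0.0]]
[[0.04,2.89,-1.72],[-0.163,-0.001,0.0]]
[[0.04,3.13,-1.22],[-0.163,-0.001,0.0]]
[[0.04,3.29,-0.7],[-0.163,-0.001,0.0]]
[[0.04,3.36,-0.16],[-0.163,-0.001,0.0]]
[[0.04,3.34,0.39],[-0.163,-0.001,0.0]]
[[0.04,3.24,0.93],[-0.163,-0.001,0.0]]
"---"
```

View pics/z10.png

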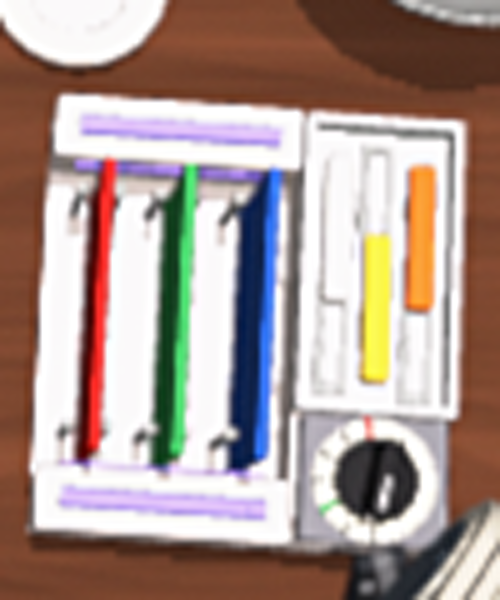

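All peelers lie in the tray (white 335, yellow 377, orange 420) and all boards are in slots. The pointer is at the front, i.e. 0. Now to the timer, using the flipped wrist so one grip covers the full turn.

```bash
python3 plan.py .4397 -.3027 .2 =86.5
```

```text
t 45.1 tcp [ 0.3202 -0.2558  0.253 ] yaw 12.3 j1 -0.70 j6 -0.92 tilt 0.005 F [-0.4 -0.1 -0.7] w 0.353
[[0.65,1.34,0.89],[-0.162,-0.001,0.0]]
[[0.65,1.18,1.1],[-0.162,-0.001,0.0]]
[[0.66,0.98,1.27],[-0.162,-0.001,0.0]]
[[0.66,0.77,1.41],[-0.162,-0.001,0.0]]
[[0.66,0.53,1.52],[-0.162,-0.001,0.0]]
[[0.66,0.28,1.58],[-0.162,-0.001,0.0]]
[[0.66,0.02,1.61],[-0.162,-0.001,0.0]]
[[0.66,-0.24,1.59],[-0.162,-0.001,0.0]]
"---"
```

```bash

python3 -m handwheel '[[[0.5,1.3,0.9],[-0.162,0,0],0.35],[[0.5,1.2,1.1],[-0.162,0,0],0.35],[[0.5,1,1.3],[-0.162,0,0],0.35],[[0.5,0.8,1.4],[-0.162,0,0],0.35],[[0.5,0.5,1.5],[-0.162,0,0],0.35]]' >/dev/null
python3 -m handwheel '[[[0.5,0.3,1.6],[-0.162,0,0],0.35],[[0.5,0,1.6],[-0.162,0,0],0.35],[[0.5,-0.2,1.6],[-0.15,0,0],0.35],[[0,0,0],[0,0,0],0.35]]' >/dev/null
python3 plan.py .4397 -.3027 .15 =86.5
```

```text
t 46.3 tcp [ 0.4398 -0.2987  0.2024] yaw 86.6 j1 -0.62 j6 -2.13 tilt 0.018 F [-0.3  0.4 -0.1] w 0.352
[[5.23,-0.45,0.09],[0.002,-0.015,-0.01]]
"---"
```

```bash

python3 -m handwheel '[[[2.5,-0.4,0.1],[0,-0.015,-0.01],0.35],[[2.5,0,0],[0,0,0],0.35],[[0.4,0,0],[0,0,0],0.35]]' |grep -v rot
python3 plan.py .4397 -.3027 .097 =86.5
```

```text
time_s: 46.65
eef_pos: [0.4383, -0.3014, 0.1467]
ft_force: [0.4, 1.0, 0.0]
grip_width: 0.353
t 46.6 tcp [ 0.4383 -0.3014  0.1467] yaw 85.8 j1 -0.62 j6 -2.12 tilt 0.001 F [0.4 1.  0. ] w 0.353
[[4.97,-0.12,0.16],[-0.012,-0.001,-0.0]]
"---"
```

```bash

python3 -m handwheel '[[[2.4,-0.1,0.15],[-0.01,0,0],0.35],[[1.8,0,0],[0,0,0],0.35],[[0.3,0,0],[0,0,0],0.35]]' |grep -v rot
python3 plan.py .4397 -.3027 .097 =86.5
```

```text
time_s: 47.02
eef_pos: [0.4394, -0.3026, 0.1026]
ft_force: [-0.1, -0.1, -0.3]
grip_width: 0.353
t 47.0 tcp [ 0.4394 -0.3026  0.1026] yaw 85.9 j1 -0.63 j6 -2.12 tilt 0.000 F [-0.1 -0.1 -0.3] w 0.353
[[0.56,-0.0,0.03],[-0.011,-0.0,0.0]]
"---"
```

```bash

python3 -m handwheel '[[[0.5,0,0],[-0.01,0,0],0.35],[[0,0,0],[0,0,0],0.2],[[0,0,0],[0,0,0],0],[[0,0,0],[0,0,0],0],[[0,0,0],[0,0,0],0]]' |grep -v rot
python3 plan.py .4397 -.3027 .097 k
```

```text
time_s: 47.65
eef_pos: [0.4394, -0.3024, 0.0989]
ft_force: [0.6, -0.2, -3.9]
grip_width: 0.15
t 47.6 tcp [ 0.4394 -0.3024  0.0989] yaw 86.4 j1 -0.63 j6 -2.13 tilt 0.001 F [ 0.6 -0.2 -3.9] w 0.150
[[0.19,-0.03,0.03],[0.0,0.001,0.0]]
"---"
```

```bash

python3 -m handwheel '[[[0,0,0],[0.15,0,0],0],[[0,0,0],[0.18,0,0],0],[[0,0,0],[0.18,0,0],0],[[0,0,0],[0.18,0,0],0],[[0,0,0],[0.18,0,0],0]]' |grep -v rot
python3 plan.py .4395 -.3025 .0985 k
```

```text
time_s: 48.28
eef_pos: [0.4401, -0.3013, 0.0989]
ft_force: [2.0, 2.2, -4.3]
grip_width: 0.147
t 48.3 tcp [ 0.4401 -0.3013  0.0989] yaw 34.9 j1 -0.62 j6 -1.23 tilt 0.002 F [ 2.   2.2 -4.3] w 0.147
[[0.04,-0.12,0.07],[0.0,-0.0,-0.002]]
"---"
```

```bash

python3 -m handwheel '[[[0,-0.1,0],[0.18,0,0],0],[[0,0,0],[0.18,0,0],0],[[0,0,0],[0.18,0,0],0],[[0,0,0],[0.18,0,0],0],[[0,0,0],[0.18,0,0],0]]' |grep -v rot
python3 plan.py .4395 -.3025 .0985 k
```

```text
time_s: 48.9
eef_pos: [0.4414, -0.3011, 0.0989]
ft_force: [0.6, 0.1, -5.7]
grip_width: 0.147
t 48.9 tcp [ 0.4414 -0.3011  0.0989] yaw -18.4 j1 -0.62 j6 -0.31 tilt 0.005 F [ 0.6  0.1 -5.7] w 0.147
[[0.04,-0.14,0.19],[0.0,-0.003,-0.004]]
"---"
```

```bash

python3 -m handwheel '[[[0,-0.1,0.1],[0.18,-0.003,-0.003],0],[[0,0,0],[0.18,0,0],0],[[0,0,0],[0.18,0,0],0],[[0,0,0],[0.18,0,0],0],[[0,0,0],[0.18,0,0],0]]' |grep -v rot
python3 plan.py .4395 -.3025 .0985 k
```

```text
time_s: 49.52
eef_pos: [0.4424, -0.302, 0.0989]
ft_force: [0.5, -2.2, -5.2]
grip_width: 0.148
t 49.5 tcp [ 0.4424 -0.302   0.0989] yaw -71.7 j1 -0.62 j6 0.63 tilt 0.005 F [ 0.5 -2.2 -5.2] w 0.148
[[0.04,-0.05,0.29],[0.0,-0.004,-0.003]]
"---"
```

```bash

python3 -m handwheel '[[[0,0,0.2],[0.17,-0.003,-0.003],0],[[0,0,0],[0.17,0,0],0],[[0,0,0],[0.13,0,0],0],[[0,0,0],[0,0,0],0]]' |grep -v rot
python3 plan.py .4395 -.3025 .0985 k
```

```text
time_s: 50.02
eef_pos: [0.4425, -0.3028, 0.0989]
ft_force: [1.4, 0.2, -2.7]
grip_width: 0.144
t 50.0 tcp [ 0.4425 -0.3028  0.0989] yaw -99.6 j1 -0.62 j6 1.11 tilt 0.004 F [ 1.4  0.2 -2.7] w 0.144
[[0.04,0.02,0.3],[-0.0,-0.004,0.001]]
"---"
```

```bash

python3 -m handwheel '[[[0,0,0.2],[-0.15,-0.003,0],0],[[0,0,0],[-0.18,0,0],0],[[0,0,0],[-0.18,0,0],0],[[0,0,0],[-0.18,0,0],0],[[0,0,0],[-0.18,0,0],0]]' |grep -v rot
python3 -m handwheel '[[[0,0,0],[-0.18,0,0],0],[[0,0,0],[-0.18,0,0],0],[[0,0,0],[-0.18,0,0],0],[[0,0,0],[-0.18,0,0],0],[[0,0,0],[-0.18,0,0],0]]' |grep -v rot
python3 plan.py .4395 -.3025 .0985 =29.1
```

```text
time_s: 50.65
eef_pos: [0.4421, -0.3015, 0.0989]
ft_force: [0.0, 0.8, -2.6]
grip_width: 0.148
time_s: 51.28
eef_pos: [0.4409, -0.301, 0.0989]
ft_force: [0.3, -0.5, -3.2]
grip_width: 0.152
t 51.3 tcp [ 0.4409 -0.301   0.0989] yaw 6.1 j1 -0.62 j6 -0.73 tilt 0.004 F [ 0.3 -0.5 -3.2] w 0.152
[[0.01,-0.05,0.05],[-0.134,-0.001,-0.001]]
[[0.01,-0.06,0.04],[-0.134,-0.001,-0.001]]
[[0.01,-0.06,0.03],[-0.134,-0.001,-0.001]]
"---"
```

```bash

python3 -m handwheel '[[[0,0,0],[-0.15,0,0],0],[[0,0,0],[-0.15,0,0],0],[[0,0,0],[-0.06,0,0],0],[[0,0,0],[0,0,0],0]]' |grep -v rot
python3 plan.py .4395 -.3025 .0985 =29.1
```

```text
time_s: 51.78
eef_pos: [0.4402, -0.3012, 0.0989]
ft_force: [0.4, -0.0, -4.9]
grip_width: 0.147
t 51.8 tcp [ 0.4402 -0.3012  0.0989] yaw 28.2 j1 -0.62 j6 -1.12 tilt 0.003 F [ 0.4 -0.  -4.9] w 0.147
[[0.04,-0.13,0.08],[-0.016,-0.002,-0.002]]
"---"
```

```bash

python3 -m handwheel '[[[0,0,0],[-0.016,0,0],0],[[0,0,0],[0,0,0],0]]' |grep -v rot
python3 plan.py .4395 -.3025 .0985 =29.1
python3 -m handwheel '[[[0,0,0],[0,0,0],0.3],[[0,0,0],[0,0,0],0.35],[[-2,0,0],[0,0,0],0.35],[[-5,0,0],[0,0,0],0.35],[[-6,0,0],[0,0,0],0.35]]' |grep -v rot
python3 plan.py .33 -.15 .27 k
```

```text
time_s: 52.02
eef_pos: [0.4402, -0.3012, 0.0989]
ft_force: [0.9, 0.1, -3.7]
grip_width: 0.148
t 52.0 tcp [ 0.4402 -0.3012  0.0989] yaw 29.2 j1 -0.62 j6 -1.14 tilt 0.003 F [ 0.9  0.1 -3.7] w 0.148
[[0.04,-0.13,0.08],[0.001,-0.002,-0.002]]
"---"
time_s: 52.65
eef_pos: [0.4388, -0.3005, 0.2291]
ft_force: [-0.0, -1.3, 0.9]
grip_width: 0.351
t 52.6 tcp [ 0.4388 -0.3005  0.2291] yaw 29.1 j1 -0.62 j6 -1.14 tilt 0.008 F [-0.  -1.3  0.9] w 0.351
[[-0.98,-0.54,-4.62],[-0.0,-0.002,0.0]]
[[-0.99,-0.54,-4.62],[-0.0,-0.002,0.0]]
[[-1.0,-0.54,-4.62],[-0.0,-0.002,0.0]]
[[-1.01,-0.54,-4.61],[-0.0,-0.002,0.0]]
"---"
```

```bash

python3 -m handwheel '[[[-1,-0.5,-4.6],[0,0,0],0.35],[[-1,-0.5,-4.6],[0,0,0],0.35],[[-1,-0.5,-4.6],[0,0,0],0.35],[[-0.5,-0.5,-4],[0,0,0],0.35],[[0,0,0],[0,0,0],0.35]]' |grep -v rot
python3 - <<'E'
from h import *
t=camera('top');s=camera('side')
a=cv2.resize(t['image'][150:260,330:430],None,fx=5,fy=5,interpolation=cv2.INTER_CUBIC)
b=cv2.resize(s['image'][140:220,285:375],None,fx=3.2,fy=3.2,interpolation=cv2.INTER_CUBIC)
o=np.zeros((a.shape[0],a.shape[1]+b.shape[1],3),np.uint8);o[:,:a.shape[1]]=a;o[:b.shape[0],a.shape[1]:]=b;cv2.imwrite('pics/z11.png',o);print(o.shape)
E
```

```text
time_s: 53.28
eef_pos: [0.3355, -0.1536, 0.2723]
ft_force: [0.4, -0.4, 0.2]
grip_width: 0.35
(550, 788, 3)
```

View pics/z11.png

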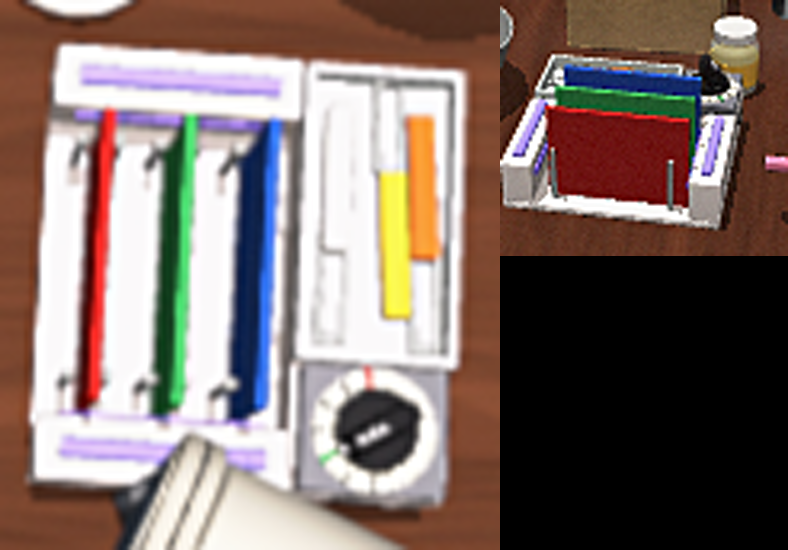

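The final picture shows the boards upright in the three slots. The three peelers lie flat in the tray; yellow has shifted but is still inside. The pointer segment (390,424)→(357,442) aims at the green mark (330,455). Handing in.

```bash
python3 -c "
from cell import ticket
print(ticket.hand_in())"
```

```text
the job is handed in; nothing more can be done
None
```

The job is done and handed in at about 53 s on the robot's clock. I got no verdict back.

- **Boards:** blue, green and red stand upright in bay slots 0, 1 and 2. They were still upright in the last picture.
- **Peelers:** yellow, orange and white lie flat in the tray. Between the last two pictures the yellow one shifted a little, but it stayed inside the tray.
- **Timer:** I wound it in one grip to about 3.25 rad, past the red mark at 3.0, then turned it back to about 1.0 rad. This took about 4.4 s. In the last picture the pointer lines up with the green mark. The winding angle comes from the wrist turn alone, because the gripper hid the dial from the top camera.
- **Not clean:** the green board touched the bay floor harder than I meant, with the wrist force reading 85 N against the 120 N limit. No other force I checked came near the limits, and I saw no bystander touched or moved.

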